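# Shift end: charged packs off the charger, headsets on the rail

### The job

The shift at the sorting table is over: switch the charging station off with its red lever (push it over fully, away from the robot) before any battery pack comes out. Then pull every battery pack out of the charger and put it in the white tub, and hang every headset over the rail, headband across the bar and cups off the table, clear of the posts and hanging still. Leave the jars where they stand.

Things in the scene. Friction and masses are not known exactly. Their poses are not given: they have to be found in the camera images.
- station: Charging station, fixed grey block 84 x 340 x 45 mm (x, y, z). Origin at the centre of its underside; top at z 45. Its five sockets are at x = 0, y = -140, -84, -28, 28 and 84 (packs 1 to 5). The lever's pivot is at x 0, y 145, 67 above the table, on a black block 70 x 50 mm whose top is at z 70.
- power (a joint): Power lever of the station, in rad: 0 = on (leans to the station's -x), 1.0 = off (leans to its +x). It turns about the station's y axis and stays where it is left; moving it takes under 3 N. It counts as off from 0.8 on.
- power_tip (a point): Centre of the lever's red ball, 26 mm in diameter, 50 mm from the pivot; about 111 mm above the table at both ends of the swing and 117 in the middle.
- pack1: Battery pack (may be absent), dark box 30 x 36 x 60 mm (x, y, z), orange band, 0.12 kg; white tongue 16 x 14 x 19 mm below. Origin at the box's underside centre: box z 0 to 60, tongue z -19 to 0. Charging, it stands in its socket, axes as the station's, box on the station's top. A sprung catch grips a ridge on the tongue: a straight pull up of 10 to 20 N frees it within 10 mm; then it is loose.
- pack2: Battery pack (may be absent), dark box 30 x 36 x 60 mm (x, y, z), orange band, 0.12 kg; white tongue 16 x 14 x 19 mm below. Origin at the box's underside centre: box z 0 to 60, tongue z -19 to 0. Charging, it stands in its socket, axes as the station's, box on the station's top. A sprung catch grips a ridge on the tongue: a straight pull up of 10 to 20 N frees it within 10 mm; then it is loose.
- pack3: Battery pack (may be absent), dark box 30 x 36 x 60 mm (x, y, z), orange band, 0.12 kg; white tongue 16 x 14 x 19 mm below. Origin at the box's underside centre: box z 0 to 60, tongue z -19 to 0. Charging, it stands in its socket, axes as the station's, box on the station's top. A sprung catch grips a ridge on the tongue: a straight pull up of 10 to 20 N frees it within 10 mm; then it is loose.
- pack4: Battery pack (may be absent), dark box 30 x 36 x 60 mm (x, y, z), orange band, 0.12 kg; white tongue 16 x 14 x 19 mm below. Origin at the box's underside centre: box z 0 to 60, tongue z -19 to 0. Charging, it stands in its socket, axes as the station's, box on the station's top. A sprung catch grips a ridge on the tongue: a straight pull up of 10 to 20 N frees it within 10 mm; then it is loose.
- pack5: Battery pack (may be absent), dark box 30 x 36 x 60 mm (x, y, z), orange band, 0.12 kg; white tongue 16 x 14 x 19 mm below. Origin at the box's underside centre: box z 0 to 60, tongue z -19 to 0. Charging, it stands in its socket, axes as the station's, box on the station's top. A sprung catch grips a ridge on the tongue: a straight pull up of 10 to 20 N frees it within 10 mm; then it is loose.
- tub: White open tub, loose, 0.5 kg, 230 x 150 x 70 mm outside (x, y, z), walls and floor 5 mm. Origin at the centre of its underside.
- rail: Hanging rail, fixed: a round blue-sleeved bar 14 mm in diameter along its own y axis, bar axis 140 mm (top 147 mm) above the table, on two posts at y = +/-120 mm with round feet of 70 mm. Origin on the table under the middle of the bar. There is room for two headsets side by side.
- headset1: Headset (may be absent) standing on its ear cups, 0.2 kg: yellow arched band 30 mm wide in its own xz plane; grey heavier cups 26 x 66 x 64 mm at x = +/-73. On the crown an orange block to hold it by, 36 x 34 mm (x, y), 127 to 157 mm above the feet; beside it in x the band slopes down from 130 mm. Origin midway between the feet, at their level, z up.
- headset2: Headset (may be absent) standing on its ear cups, 0.2 kg: yellow arched band 30 mm wide in its own xz plane; grey heavier cups 26 x 66 x 64 mm at x = +/-73. On the crown an orange block to hold it by, 36 x 34 mm (x, y), 127 to 157 mm above the feet; beside it in x the band slopes down from 130 mm. Origin midway between the feet, at their level, z up.
- headset1_crown (a point): Middle of the underside of that headset's headband at its crown (a shallow V), 124 mm above its feet: the spot that rests on the bar (its own x axis across the bar).
- headset2_crown (a point): Middle of the underside of that headset's headband at its crown (a shallow V), 124 mm above its feet: the spot that rests on the bar (its own x axis across the bar).
- jar_a: Amber jar with a white cap, 70 mm wide, 100 mm tall, bystander. Origin at its underside.
- jar_b: Amber jar with a green cap, 64 mm wide, 85 mm tall, bystander. Origin at its underside.
There are look-alikes about, which are no part of the job. Leave any blue look-alike of the pack1 alone.

How it is judged:
On the way:
1. the charger is switched off (value of joint power above 0.8 rad), for 0.2 s.
At the end, for the whole second after the job is handed in: Lever off (0.8 rad or more). Every pack at rest inside the tub, origin at most 75 mm above its underside, tub flat on the table. Every headset at rest on the bar: crown within 40 mm of it sideways and 100 mm of its middle, arch across it within 0.6 rad, tilt under 0.5 rad, clear of the table (value of joint power above 0.8 rad and x of pack1 in the frame of tub between -0.115 and 0.115 m and y of pack1 in the frame of tub between -0.075 and 0.075 m and z of pack1 in the frame of tub between 0 and 0.075 m and linear speed of each of pack1, pack2, pack3, pack4, pack5, tub below 0.03 m/s and x of pack2 in the frame of tub between -0.115 and 0.115 m and y of pack2 in the frame of tub between -0.075 and 0.075 m and z of pack2 in the frame of tub between 0 and 0.075 m and x of pack3 in the frame of tub between -0.115 and 0.115 m and y of pack3 in the frame of tub between -0.075 and 0.075 m and z of pack3 in the frame of tub between 0 and 0.075 m and x of pack4 in the frame of tub between -0.115 and 0.115 m and y of pack4 in the frame of tub between -0.075 and 0.075 m and z of pack4 in the frame of tub between 0 and 0.075 m and x of pack5 in the frame of tub between -0.115 and 0.115 m and y of pack5 in the frame of tub between -0.075 and 0.075 m and z of pack5 in the frame of tub between 0 and 0.075 m and angle between tub's own z axis and vertical below 0.15 rad and height (world z) of tub below 0.015 m and x of headset1_crown in the frame of rail between -0.04 and 0.04 m and y of headset1_crown in the frame of rail between -0.1 and 0.1 m and z of headset1_crown in the frame of rail between 0.135 and 0.17 m and height (world z) of each of headset1, headset2 above 0.01 m and angle between each of headset1, headset2's own z axis and vertical below 0.5 rad and angle between the x axis of each of headset1, headset2 and the x axis of rail, either way round below 0.6 rad and linear speed of each of headset1, headset2 below 0.12 m/s and x of headset2_crown in the frame of rail between -0.04 and 0.04 m and y of headset2_crown in the frame of rail between -0.1 and 0.1 m and z of headset2_crown in the frame of rail between 0.135 and 0.17 m); the robot touches nothing.
It fails at once if a pack is pulled while the charger is still on (value of joint power below 0.5 rad and distance of any of pack1, pack2, pack3, pack4, pack5 from where it was at the start of the episode above 0.02 m).
It fails at once if a jar is knocked over or shifted by more than 5 cm (angle between any of jar_a, jar_b's own z axis and vertical above 0.6 rad or distance of any of jar_a, jar_b from where it was at the start of the episode above 0.05 m).
Of pack1, pack2, pack3, pack4, pack5 only 4 to 5 are there at a start; the rules pass over those that are not, and their reading is None.
Of headset1, headset2 only 1 to 2 are there at a start; the rules pass over those that are not, and their reading is None.
At some moment in a run one of headset1, headset2, tub may be knocked a few centimetres aside while the robot is not near it.
Once in a run the grip may slacken for a moment while it holds something.
It also fails if it takes over 210 s, if anything falls off the work surface, if the arm or the gripper's body presses on something with over 40 N, if the wrist force passes 120 N, or if a joint passes its speed limit or range.

### The arm

A 7-joint arm with a two-finger parallel gripper is mounted at the origin on the work surface. World frame = base frame: x ahead of the robot, y to its left, z up, the work surface at z = 0. Lengths are in m, angles in rad, forces in N, time in s.
With the tool pointing down it reaches from about 0.425 to 0.875 m from the base axis. Payload 4.7 kg.
Tool frame: the origin (TCP) lies midway between the tips of the shut fingers; the grasp point (between the pads) lies 19 mm behind it (ctrl.grip_point_offset is the distance from the TCP to the grasp point, in m); z points along the fingers, y is the line along which they close (so a half turn about z gives the same grasp; the last joint's range is limited). The gripper opens to 87 mm and grips with 3 to 60 N. Pads are 19 mm wide; open, the fingers measure 117 mm over their backs; the gripper's body (75 mm by 190 mm) begins 51 mm behind the grasp point.
Start: joints at [1.206, 0.321, -0.07, 1.45, 0.023, 1.371, -0.057], TCP at [0.24, -0.604, 0.201] pointing down, gripper open.
Joint ranges: [-2.86, 2.86], [-0.3, 2.09], [-1.38, 1.24], [0.06, 2.45], [-1.56, 4.7], [0.09, 2.05], [-2.69, 2.69]. Speed limits (rad/s): [2.57, 2.57, 3.14, 3.14, 3.14, 3.14, 3.14].

### API

Orientations are given as a rotation vector (axis times angle).
In Python, from bench import ctrl gives the robot as it stands. The module is installed in compiled form; this text tells all that it offers.
- The arm moves only by the shell command python3 -m handwheel 'ROWS' [OPENING] [FORCE]. ROWS is JSON, a list of rows, each an object of numbers: "x", "y", "z": the shift along the tool's x, y, z in m; "wx", "wy", "wz": the turn, a rotation vector about the tool's x, y, z in degrees. A call has 1 to 10 rows; each row is the pose to reach, as a shift and turn from the pose commanded when the call began, along the tool's axes at that moment; what a row does not reach only later rows make up. A row lasts 1/12 s, in which the tool goes at most 41.7 mm and 7.16 degrees, less where a joint would pass 70% of its speed; a pose out of reach is approached as far as the arm can. A call with a gripper value outside its range is refused whole. OPENING is the finger opening in m, from 0 to 0.087, set as the call begins (- or left out, the last holds). The fingers move at their own pace and stop on an object; FORCE is the grip in N (left out, the last holds). Time passes only in rows, so rows that repeat a pose let the fingers close. It gives the time, the measured TCP pose, the force, the opening and the grip force at its end, in the units of the state.
- ctrl.get_state(): the state, without advancing time (a new reading comes with each control period).
- ctrl.get_image(name): name is "scene" or "top" or "wrist"; returns a dict with "image" (480x640x3 uint8, red, green, blue), "K" (3x3 intrinsics, pixels), "world_to_cam" (4x4, takes a point from world to camera coordinates); the wrist camera has in their place "hand_eye" (4x4, takes a point from camera to tool coordinates, whose origin is the TCP and whose axes are the flange's). Camera axes: x right, y down, z forward; pixel columns grow to the right and rows downward; lengths in m; the calibration is good to about 2 mm. A picture is of the moment at which its call begins: read the wrist's pose just before it. There is no depth.
- ctrl.close_job(): hands the job in; it is judged then, once.
The state is a dict: "time": time; "joint_positions": joint angles; "qd": joint speeds; "joint_torque": joint torques, N m; "position": TCP position; "tool_rot": TCP orientation; "ft_force": force on the tool from outside, world axes, zero at the start; "torque": the same for the moment, N m; "grip_width": opening from 0.0 (shut) to 1.0 (fully open); "grip_force": force on a finger pad.
Only numpy, scipy, OpenCV 4.12 (cv2) and the standard library are available. Lean on these libraries where they do the work, as an engineer would, in place of code of your own. Each camera call takes 0.05 s, during which the arm holds its last target. There are 200 camera calls.

## Working session

There is one attempt and no reset: what is moved stays moved. The work goes in short steps, Python scripts to look and compute and a shell command to move; the robot and the scene stay as the last step left them, time stands still between calls to the robot, and variables do not carry over. Pictures are saved under pics/ and viewed, at most 14 in all, crops included, and the job is handed in when it is done.

```bash
mkdir -p pics
cat > h.py <<'E'
import numpy as np, cv2, json
from scipy.spatial.transform import Rotation as R
from bench import ctrl
def save(name,fn):
    d=ctrl.get_image(name); cv2.imwrite('pics/'+fn,d['image'][:,:,::-1]); np.savez('pics/'+fn[:-4]+'.npz',**d); return d
def ray(K,W,u,v):
    W=np.array(W);r=W[:3,:3].T@np.linalg.inv(K)@np.array([u,v,1.]);o=-W[:3,:3].T@W[:3,3];return o,r
def onz(d,u,v,z):
    o,r=ray(d['K'],d['world_to_cam'],u,v);return o+r*(z-o[2])/r[2]
def st():
    s=ctrl.get_state();return s
E
python3 - <<'E'
from h import *
for n in('scene','top'):
    d=save(n,n+'1.png');W=d['world_to_cam'];print(n,d['K'][0,0],-W[:3,:3].T@W[:3,3])
s=st();print({k:np.round(v,3).tolist() for k,v in s.items()})
E
```

```text
scene 521.238732904396 [ 1.29001901 -0.42907589  1.02235657]
top 448.9186947788253 [0.34930589 0.00358965 1.07242164]
{'time': 0.1, 'joint_positions': [1.206, 0.322, -0.07, 1.452, 0.023, 1.371, -0.057], 'qd': [0.001, -0.001, -0.0, -0.001, 0.001, -0.0, -0.001], 'joint_torque': [0.0, -49.257, -0.406, -31.34, -0.064, 0.039, 0.0], 'position': [0.24, -0.603, 0.2], 'tool_rot': [-3.084, -0.591, 0.001], 'ft_force': [-1.119, -0.995, -0.059], 'torque': [0.007, 0.045, 0.018], 'grip_force': 0.0, 'grip_width': 1.002}
```

View pics/scene1.png

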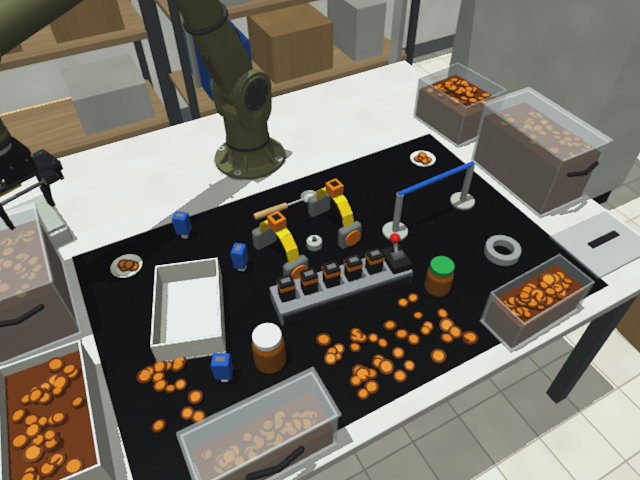

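View pics/top1.png

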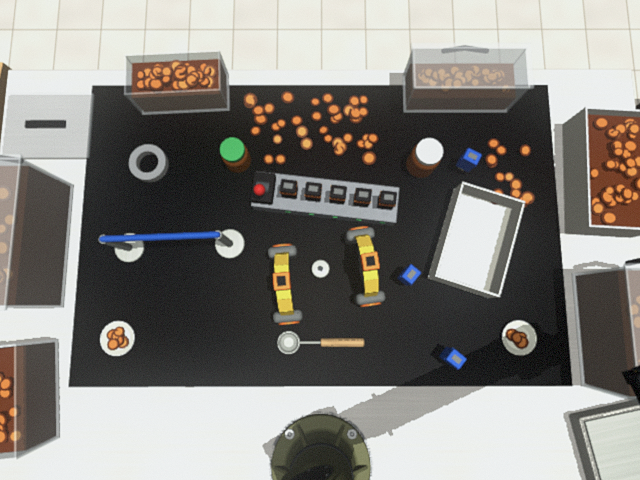

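Seen: five dark packs with orange bands stand on the charger in the top view at (288,188), (313,191), (338,193), (362,197) and (387,200). The red lever ball is at (260,189). The headset blocks are at (281,281) and (370,261). The tub is at (476,240), and the rail bar runs from (102,239) to (218,235).

Possible mix-ups: the blue look-alikes at (470,159), (411,274) and (455,358), the coins, and the ladle at (288,343). I choose the dark packs that stand in the sockets, and will check them in a crop.

Run:
```python
from h import *
i=cv2.imread('pics/top1.png')
c=i[160:300,235:420];cv2.imwrite('pics/crop1.png',cv2.resize(c,None,fx=4.2,fy=4.2,interpolation=cv2.INTER_CUBIC))
d=np.load('pics/top1.npz')
hsv=cv2.cvtColor(i,cv2.COLOR_BGR2HSV)
def blobs(lo,hi,roi,z,mn=15):
    m=cv2.inRange(hsv,lo,hi);x0,y0,x1,y1=roi;k=np.zeros_like(m);k[y0:y1,x0:x1]=m[y0:y1,x0:x1]
    for c in cv2.findContours(k,0,2)[0]:
        if cv2.contourArea(c)<mn: continue
        (u,v),wh,a=cv2.minAreaRect(c);p=onz(d,u,v,z);print(np.round([u,v],1),np.round(wh,1),round(a),np.round(p,3), [np.round(onz(d,*q,z)[:2],3).tolist() for q in cv2.boxPoints(((u,v),wh,a))])
print('tub');blobs((0,0,150),(180,50,255),(425,175,530,305),.07,300)
print('rail');blobs((100,150,60),(130,255,255),(95,220,235,255),.14,100)
print('red');blobs((0,180,90),(4,255,255),(245,175,275,200),.111)
print('blk');blobs((5,150,120),(16,255,255),(270,240,390,300),.157)
print('stn');blobs((80,5,80),(180,70,190),(245,170,405,225),.045,50)
print('green');blobs((50,100,60),(80,255,255),(210,130,255,180),.085)
print('white');blobs((0,0,150),(180,50,255),(405,130,445,180),.1)
```

```text
tub
[480.7 238.9] [ 68.6 101.1] 16 [ 0.503 -0.366  0.07 ] [[0.415, -0.256], [0.639, -0.33], [0.594, -0.479], [0.373, -0.4]]
rail
[159.5 236.3] [  7.3 119.2] 88 [0.499 0.335 0.14 ] [[0.502, 0.461], [0.511, 0.211], [0.496, 0.21], [0.486, 0.459]]
red
[258.5 189.5] [9. 9.] 90 [0.608 0.133 0.111] [[0.618, 0.143], [0.618, 0.124], [0.597, 0.123], [0.597, 0.143]]
blk
[281.2 280.8] [17.3 17.1] 85 [0.404 0.078 0.157] [[0.42, 0.097], [0.423, 0.062], [0.388, 0.059], [0.385, 0.093]]
[370.1 260.9] [17.5 17.1] 79 [ 0.445 -0.104  0.157] [[0.459, -0.084], [0.466, -0.118], [0.431, -0.125], [0.424, -0.09]]
[281.5 245. ] [ 2. 17.] 90 [0.478 0.078 0.157] [[0.48, 0.095], [0.48, 0.06], [0.476, 0.06], [0.476, 0.095]]
stn
[325.3 196.4] [146.2  36.2] 7 [ 0.609 -0.015  0.045] [[0.585, 0.16], [0.673, 0.152], [0.632, -0.191], [0.546, -0.179]]
green
[231.5 149. ] [24. 25.] 90 [0.71  0.201 0.085] [[0.739, 0.23], [0.739, 0.173], [0.682, 0.171], [0.682, 0.228]]
white
[429.  150.5] [25. 26.] 90 [ 0.701 -0.249  0.1  ] [[0.731, -0.22], [0.731, -0.279], [0.672, -0.277], [0.672, -0.218]]
```

View pics/crop1.png

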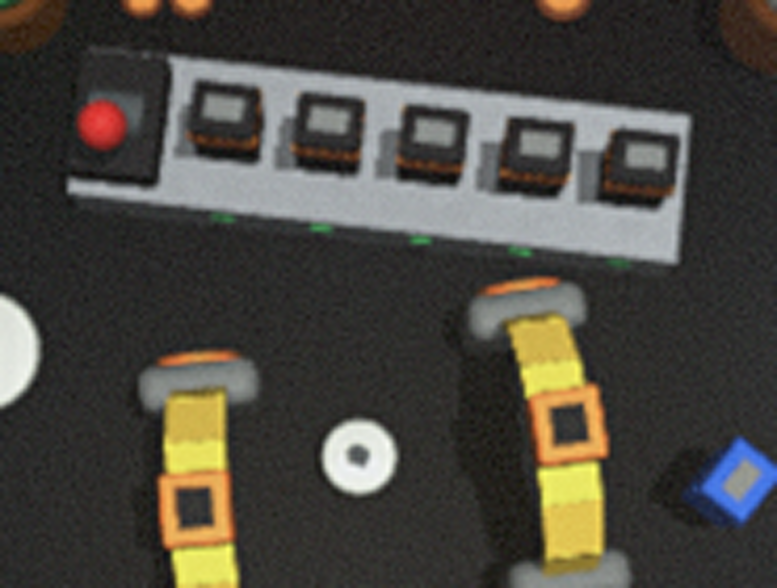

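Crop: five dark packs with orange bands stand in the sockets, and the red lever leans towards the robot. The blue box at (411,274) in the top view is a look-alike. Next I'll compute the geometry and write a helper that gives tool-frame shifts.

```bash
cat > go.py <<'E'
import sys
from h import *
def plan(x,y,z,yaw):
    s=st();T=R.from_rotvec(s['tool_rot']);c,n=np.cos(np.radians(yaw)),np.sin(np.radians(yaw))
    G=R.from_matrix(np.array([[c,n,0],[n,-c,0],[0,0,-1.]]))
    print('shift',np.round(T.inv().apply(np.array([x,y,z])-s['position']),4),'turn',np.round((T.inv()*G).as_rotvec(degrees=True),1))
if __name__=='__main__': plan(*map(float,sys.argv[1:]))
E
python3 - <<'E'
from h import *
d=np.load('pics/top1.npz')
P=[]
for u,v in [(222,108),(328,120),(434,130),(540,144),(646,156)]:
    p=onz(d,u/4.2+235,v/4.2+160,.105);P.append(p);print(np.round(p,4))
P=np.array(P);k=np.array([84,28,-28,-84,-140])/1e3
f=np.polyfit(k,P[:,:2],1);print('y axis',f[0],'origin',f[1],'yaw',np.degrees(np.arctan2(-f[0][0],f[0][1])))
y=np.arctan2(-f[0][0],f[0][1]);X=np.array([np.cos(y),np.sin(y)]);Y=np.array([-np.sin(y),np.cos(y)])
lev=f[1]+.145*Y;print('pivot',lev,'start',lev-.065*X,'end',lev-.005*X)
for q in k:print(q,np.round(f[1]+q*Y,4))
E
python3 go.py 0.553 0.140 0.25 83.4
```

```text
[0.6179 0.0692 0.105 ]
[0.6113 0.0132 0.105 ]
[ 0.6059 -0.0428  0.105 ]
[ 0.5982 -0.0986  0.105 ]
[ 0.5917 -0.1544  0.105 ]
y axis [0.11674137 0.99803467] origin [ 0.6082654  -0.01471843] yaw -6.671641589239329
pivot [0.62511138 0.12929967] start [0.56055154 0.13685132] end [0.62014524 0.12988057]
0.084 [0.618  0.0687]
0.028 [0.6115 0.0131]
-0.028 [ 0.605  -0.0425]
-0.084 [ 0.5985 -0.0981]
-0.14 [ 0.592  -0.1538]
shift [ 0.5657 -0.5751 -0.0494] turn [ -0.1  -0.  -61.7]
```

```bash
H="python3 -m handwheel"
$H '[{"z":-0.05},{"z":-0.05},{"x":0.566,"y":-0.575,"z":-0.05,"wz":-62},{"x":0.566,"y":-0.575,"z":-0.05,"wz":-62},{"x":0.566,"y":-0.575,"z":-0.05,"wz":-62},{"x":0.566,"y":-0.575,"z":-0.05,"wz":-62},{"x":0.566,"y":-0.575,"z":-0.05,"wz":-62},{"x":0.566,"y":-0.575,"z":-0.05,"wz":-62},{"x":0.566,"y":-0.575,"z":-0.05,"wz":-62},{"x":0.566,"y":-0.575,"z":-0.05,"wz":-62}]' 0
python3 go.py 0.553 0.140 0.25 83.4
```

```text
shift [ 0.5657 -0.5751 -0.0494] turn [ -0.1  -0.  -61.7]invalid input at $[0]: expected keys x, y, z, wx, wy, wz
```

```bash
H="python3 -m handwheel"
$H '[{"x":0,"y":0,"z":-0.05,"wx":0,"wy":0,"wz":0},{"x":0,"y":0,"z":-0.05,"wx":0,"wy":0,"wz":0},{"x":0.566,"y":-0.575,"z":-0.05,"wx":0,"wy":0,"wz":-62},{"x":0.566,"y":-0.575,"z":-0.05,"wx":0,"wy":0,"wz":-62},{"x":0.566,"y":-0.575,"z":-0.05,"wx":0,"wy":0,"wz":-62},{"x":0.566,"y":-0.575,"z":-0.05,"wx":0,"wy":0,"wz":-62},{"x":0.566,"y":-0.575,"z":-0.05,"wx":0,"wy":0,"wz":-62},{"x":0.566,"y":-0.575,"z":-0.05,"wx":0,"wy":0,"wz":-62},{"x":0.566,"y":-0.575,"z":-0.05,"wx":0,"wy":0,"wz":-62},{"x":0.566,"y":-0.575,"z":-0.05,"wx":0,"wy":0,"wz":-62}]' 0
python3 go.py 0.553 0.140 0.25 83.4
```

```text
time: 0.93
position: [0.3703, -0.2949, 0.251]
tool_rot: [2.417, 2.005, -0.0]
ft_force: [1.5, -0.4, -0.5]
grip_width: 0.326
grip_force: 0.0
shift [0.4612 0.0991 0.0006] turn [ 0.   0.1 -4.1]
```

```bash
H="python3 -m handwheel"
$H '[{"x":0.461,"y":0.099,"z":0,"wx":0,"wy":0,"wz":-4},{"x":0.461,"y":0.099,"z":0,"wx":0,"wy":0,"wz":-4},{"x":0.461,"y":0.099,"z":0,"wx":0,"wy":0,"wz":-4},{"x":0.461,"y":0.099,"z":0,"wx":0,"wy":0,"wz":-4},{"x":0.461,"y":0.099,"z":0,"wx":0,"wy":0,"wz":-4},{"x":0.461,"y":0.099,"z":0,"wx":0,"wy":0,"wz":-4},{"x":0.461,"y":0.099,"z":0,"wx":0,"wy":0,"wz":-4},{"x":0.461,"y":0.099,"z":0,"wx":0,"wy":0,"wz":-4},{"x":0.461,"y":0.099,"z":0,"wx":0,"wy":0,"wz":-4},{"x":0.461,"y":0.099,"z":0,"wx":0,"wy":0,"wz":-4}]'
$H '[{"x":0.461,"y":0.099,"z":0,"wx":0,"wy":0,"wz":-4}]' >/dev/null
python3 - <<'E'
from h import *
import go
print(st()['position']);go.plan(0.553,0.140,0.25,83.4)
E
```

```text
time: 1.77
position: [0.5341, 0.0882, 0.2513]
tool_rot: [2.352, 2.08, 0.002]
ft_force: [-0.1, -1.6, 0.1]
grip_width: 0.004
grip_force: 0.0
[0.5481456 0.1271658 0.251082 ]
shift [0.0131 0.0042 0.0011] turn [0.1 0.  3.5]
```

```bash
H="python3 -m handwheel"
$H '[{"x":0,"y":0,"z":0,"wx":0,"wy":0,"wz":3.5},{"x":0,"y":0,"z":0,"wx":0,"wy":0,"wz":3.5},{"x":0,"y":0,"z":0,"wx":0,"wy":0,"wz":3.5}]'
python3 go.py 0.556 0.138 0.095 83.4
```

```text
time: 2.1
position: [0.547, 0.1256, 0.2504]
tool_rot: [2.342, 2.094, -0.001]
ft_force: [-0.4, -1.2, 0.3]
grip_width: 0.002
grip_force: 0.0
shift [0.0134 0.0076 0.1554] turn [-0.   0.   0.2]
```

```bash
H="python3 -m handwheel"
$H '[{"x":0.0134,"y":0.0076,"z":0,"wx":0,"wy":0,"wz":0},{"x":0.0134,"y":0.0076,"z":0.04,"wx":0,"wy":0,"wz":0},{"x":0.0134,"y":0.0076,"z":0.08,"wx":0,"wy":0,"wz":0},{"x":0.0134,"y":0.0076,"z":0.12,"wx":0,"wy":0,"wz":0},{"x":0.0134,"y":0.0076,"z":0.155,"wx":0,"wy":0,"wz":0},{"x":0.0134,"y":0.0076,"z":0.155,"wx":0,"wy":0,"wz":0},{"x":0.0134,"y":0.0076,"z":0.155,"wx":0,"wy":0,"wz":0}]'
$H '[{"x":0,"y":0.01,"z":0,"wx":0,"wy":0,"wz":0},{"x":0,"y":0.018,"z":0,"wx":0,"wy":0,"wz":0},{"x":0,"y":0.026,"z":0,"wx":0,"wy":0,"wz":0},{"x":0,"y":0.034,"z":0,"wx":0,"wy":0,"wz":0},{"x":0,"y":0.042,"z":0,"wx":0,"wy":0,"wz":0},{"x":0,"y":0.05,"z":0,"wx":0,"wy":0,"wz":0},{"x":0,"y":0.056,"z":0,"wx":0,"wy":0,"wz":0},{"x":0,"y":0.06,"z":0,"wx":0,"wy":0,"wz":0},{"x":0,"y":0.062,"z":0,"wx":0,"wy":0,"wz":0},{"x":0,"y":0.062,"z":0,"wx":0,"wy":0,"wz":0}]'
$H '[{"x":0,"y":0,"z":0,"wx":0,"wy":0,"wz":0},{"x":0,"y":0,"z":0,"wx":0,"wy":0,"wz":0}]'
python3 - <<'E'
from h import *
d=save('top','top2.png')
i=d['image'][:,:,::-1];cv2.imwrite('pics/crop2.png',cv2.resize(i[150:230,220:340],None,fx=5,fy=5))
E
```

```text
time: 2.68
position: [0.5552, 0.1359, 0.0949]
tool_rot: [-2.345, -2.089, 0.005]
ft_force: [-0.2, -0.3, 0.7]
grip_width: 0.002
grip_force: 0.0
time: 3.52
position: [0.6259, 0.1308, 0.1031]
tool_rot: [2.339, 2.082, 0.019]
ft_force: [2.5, -3.2, 19.1]
grip_width: 0.002
grip_force: 8.4
time: 3.68
position: [0.6258, 0.1308, 0.1031]
tool_rot: [2.338, 2.082, 0.019]
ft_force: [2.3, -2.8, 18.6]
grip_width: -0.001
grip_force: 8.1
```

View pics/crop2.png

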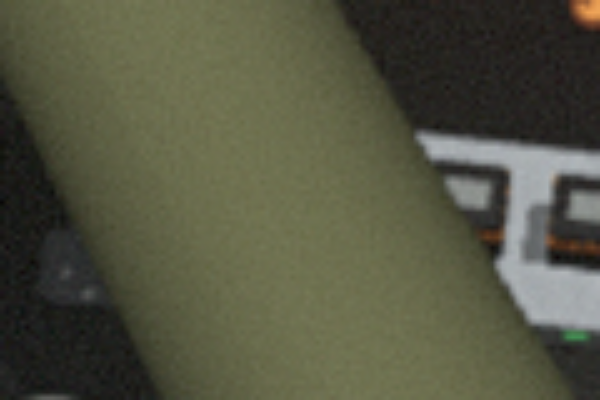

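The crop shows only the arm hiding the lever. I'll lift off and look again.

```bash
H="python3 -m handwheel"
$H '[{"x":0,"y":-0.02,"z":0,"wx":0,"wy":0,"wz":0},{"x":0,"y":-0.02,"z":-0.04,"wx":0,"wy":0,"wz":0},{"x":0,"y":-0.02,"z":-0.08,"wx":0,"wy":0,"wz":0},{"x":0,"y":-0.02,"z":-0.12,"wx":0,"wy":0,"wz":0},{"x":0,"y":-0.02,"z":-0.155,"wx":0,"wy":0,"wz":0},{"x":0,"y":-0.02,"z":-0.155,"wx":0,"wy":0,"wz":0},{"x":0,"y":-0.02,"z":-0.155,"wx":0,"wy":0,"wz":0}]' 0.06 55
python3 - <<'E'
from h import *
import go
d=save('scene','scene3.png')
i=d['image'][:,:,::-1];cv2.imwrite('pics/crop3.png',cv2.resize(i[200:320,260:440],None,fx=4,fy=4))
hsv=cv2.cvtColor(np.ascontiguousarray(i),cv2.COLOR_BGR2HSV);m=cv2.inRange(hsv,(0,180,90),(4,255,255))
for c in cv2.findContours(m,0,2)[0]:
    if cv2.contourArea(c)>20:
        (u,v),r=cv2.minEnclosingCircle(c);print(u,v,r,onz(d,u,v,.111))
go.plan(0.592,-0.154,.25,83.4)
E
```

```text
time: 4.32
position: [0.6001, 0.1342, 0.2544]
tool_rot: [2.341, 2.089, 0.009]
ft_force: [0.3, -0.1, -1.2]
grip_width: 0.449
grip_force: 0.0
401.1666564941406 246.5 5.441718578338623 [0.63507509 0.13373023 0.111     ]
shift [-0.2865  0.0258  0.0019] turn [ 0.1 -0.   0.1]
```

View pics/crop3.png

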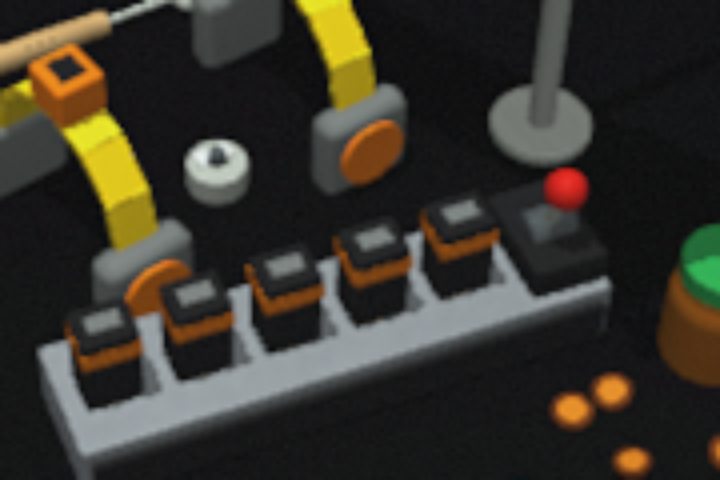

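The lever has moved most of the way. I'll measure how far by comparing with the start picture.

Run:
```python
from h import *
import go
from scipy.optimize import brentq
X=np.array([.9932,-.1162]);piv=np.array([.6251,.1293])
for f in('scene1','scene3','top1'):
    d=np.load('pics/%s.npz'%f);i=np.ascontiguousarray(d['image'][:,:,::-1])
    hsv=cv2.cvtColor(i,cv2.COLOR_BGR2HSV);m=cv2.inRange(hsv,(0,140,60),(6,255,255))|cv2.inRange(hsv,(174,140,60),(180,255,255))
    for c in cv2.findContours(m,0,2)[0]:
        if 20<cv2.contourArea(c)<200:
            (u,v),r=cv2.minEnclosingCircle(c)
            g=lambda a:(onz(d,u,v,.067+.05*np.cos(a))[:2]-piv)@X-.05*np.sin(a)
            try:a=brentq(g,-1.2,1.2);print(f,u,v,r,'power',a+.5,onz(d,u,v,.067+.05*np.cos(a)))
            except Exception as e:print(f,u,v,e)
go.plan(0.585,0.134,.104,83.4)
```

```text
scene1 394.5 238.5 5.147915363311768 power 0.1351517438456304 [0.60755889 0.13290191 0.1137089 ]
scene3 401.0 246.5 5.590270042419434 power 0.7562990988387366 [0.63802424 0.13068758 0.11536674]
top1 258.75 189.5 5.942532062530518 power 0.12351728029381132 [0.60696483 0.13249049 0.11349818]
shift [-0.0012 -0.0143  0.1479] turn [ 0.1 -0.   0.1]
```

```bash
H="python3 -m handwheel"
$H '[{"x":-0.001,"y":-0.03,"z":0,"wx":0,"wy":0,"wz":0},{"x":-0.001,"y":-0.03,"z":0,"wx":0,"wy":0,"wz":0},{"x":-0.001,"y":-0.03,"z":0,"wx":0,"wy":0,"wz":0},{"x":-0.001,"y":-0.03,"z":0,"wx":0,"wy":0,"wz":0},{"x":-0.001,"y":-0.03,"z":0.04,"wx":0,"wy":0,"wz":0},{"x":-0.001,"y":-0.03,"z":0.08,"wx":0,"wy":0,"wz":0},{"x":-0.001,"y":-0.03,"z":0.12,"wx":0,"wy":0,"wz":0},{"x":-0.001,"y":-0.03,"z":0.148,"wx":0,"wy":0,"wz":0},{"x":-0.001,"y":-0.03,"z":0.148,"wx":0,"wy":0,"wz":0},{"x":-0.001,"y":-0.03,"z":0.148,"wx":0,"wy":0,"wz":0}]' 0
$H '[{"x":0,"y":0.01,"z":0,"wx":0,"wy":0,"wz":0},{"x":0,"y":0.02,"z":0,"wx":0,"wy":0,"wz":0},{"x":0,"y":0.025,"z":0,"wx":0,"wy":0,"wz":0},{"x":0,"y":0.03,"z":0,"wx":0,"wy":0,"wz":0},{"x":0,"y":0.03,"z":0,"wx":0,"wy":0,"wz":0},{"x":0,"y":0.03,"z":0,"wx":0,"wy":0,"wz":0}]'
$H '[{"x":0,"y":0.005,"z":0,"wx":0,"wy":0,"wz":0},{"x":0,"y":0.01,"z":0,"wx":0,"wy":0,"wz":0},{"x":0,"y":0.01,"z":0,"wx":0,"wy":0,"wz":0}]'
python3 - <<'E'
from h import *
d=save('scene','scene4.png')
i=d['image'][:,:,::-1];cv2.imwrite('pics/crop4.png',cv2.resize(i[150:270,330:490],None,fx=5,fy=5))
E
```

```text
time: 5.2
position: [0.5674, 0.1355, 0.1014]
tool_rot: [-2.342, -2.09, 0.004]
ft_force: [0.7, 0.7, 0.7]
grip_width: 0.01
grip_force: 0.0
time: 5.7
position: [0.5982, 0.1326, 0.1031]
tool_rot: [2.344, 2.092, 0.001]
ft_force: [-0.5, 0.6, -0.6]
grip_width: 0.006
grip_force: 0.0
time: 5.95
position: [0.6086, 0.1309, 0.1027]
tool_rot: [2.344, 2.091, 0.001]
ft_force: [-0.2, -1.1, -0.2]
grip_width: 0.008
grip_force: 0.0
```

View pics/crop4.png

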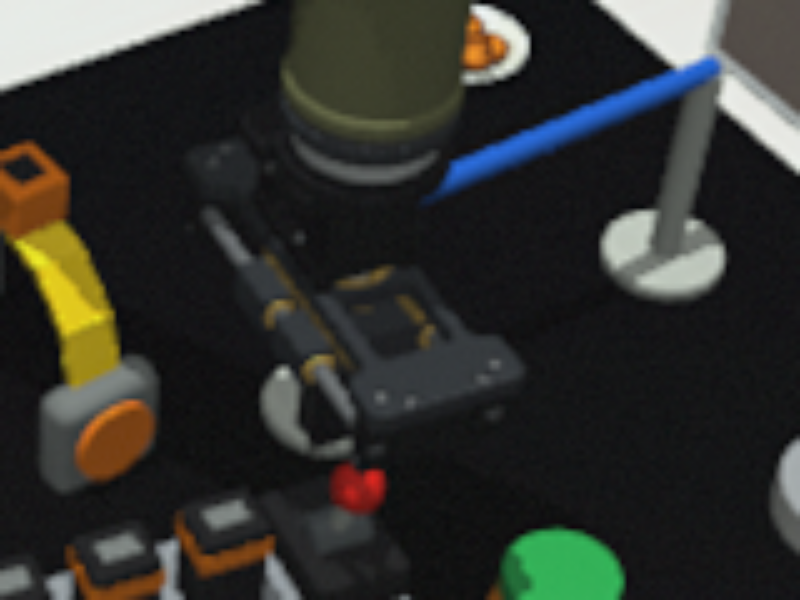

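The closed fingers are just behind the red ball. I'll push on in small steps.

```bash
H="python3 -m handwheel"
cat > pw.py <<'E'
from h import *
from scipy.optimize import brentq
X=np.array([.9932,-.1162]);piv=np.array([.6251,.1293])
d=ctrl.get_image('scene');i=np.ascontiguousarray(d['image'][:,:,::-1]);hsv=cv2.cvtColor(i,cv2.COLOR_BGR2HSV);m=cv2.inRange(hsv,(0,140,60),(6,255,255))|cv2.inRange(hsv,(174,140,60),(180,255,255))
for c in cv2.findContours(m,0,2)[0]:
    if 15<cv2.contourArea(c)<200:
        x,y,w,h=cv2.boundingRect(c);u,v=x+w-6.,y+h-6. # right/bottom edge is unoccluded
        g=lambda a:(onz(d,u,v,.067+.05*np.cos(a))[:2]-piv)@X-.05*np.sin(a)
        try:print((x,y,w,h),'power',brentq(g,-1.2,1.2)+.5)
        except Exception as e:print(x,y,w,h,e)
E
python3 pw.py
for k in 1; do $H '[{"x":0,"y":0.006,"z":0,"wx":0,"wy":0,"wz":0},{"x":0,"y":0.006,"z":0,"wx":0,"wy":0,"wz":0}]'; done; python3 pw.py
$H '[{"x":0,"y":0.006,"z":0,"wx":0,"wy":0,"wz":0},{"x":0,"y":0.006,"z":0,"wx":0,"wy":0,"wz":0}]';python3 pw.py
```

```text
(396, 243, 11, 10) power 0.7807816557283904
time: 6.22
position: [0.6145, 0.1303, 0.1027]
tool_rot: [2.344, 2.091, 0.001]
ft_force: [0.7, -0.9, 0.7]
grip_width: 0.006
grip_force: 0.0
(396, 242, 11, 11) power 0.7807816557283904
time: 6.43
position: [0.6206, 0.1296, 0.1027]
tool_rot: [2.344, 2.091, 0.001]
ft_force: [-1.2, -0.2, -0.7]
grip_width: 0.005
grip_force: 0.0
(396, 242, 11, 11) power 0.7807816557283904
```

```bash
H="python3 -m handwheel"
$H '[{"x":0,"y":0.005,"z":0,"wx":0,"wy":0,"wz":0},{"x":0,"y":0.005,"z":0,"wx":0,"wy":0,"wz":0}]'; python3 pw.py
$H '[{"x":0,"y":0.005,"z":0,"wx":0,"wy":0,"wz":0},{"x":0,"y":0.005,"z":0,"wx":0,"wy":0,"wz":0}]';python3 pw.py
$H '[{"x":0,"y":0.004,"z":0,"wx":0,"wy":0,"wz":0},{"x":0,"y":0.004,"z":0,"wx":0,"wy":0,"wz":0}]';python3 pw.py
```

```text
time: 6.65
position: [0.6251, 0.1294, 0.1026]
tool_rot: [-2.344, -2.092, -0.0]
ft_force: [-0.4, 1.1, 0.9]
grip_width: 0.006
grip_force: 0.2
(396, 243, 11, 10) power 0.7807816557283904
time: 6.87
position: [0.6302, 0.1288, 0.1026]
tool_rot: [2.344, 2.091, 0.001]
ft_force: [-0.1, -0.4, 1.7]
grip_width: 0.004
grip_force: 0.3
(397, 244, 10, 11) power 0.8762792247681126
time: 7.08
position: [0.6341, 0.1283, 0.1026]
tool_rot: [2.344, 2.091, 0.001]
ft_force: [0.2, 0.8, 0.7]
grip_width: 0.009
grip_force: 0.3
(397, 245, 10, 10) power 0.8762792247681126
```

```bash
H="python3 -m handwheel"
$H '[{"x":0,"y":0.005,"z":0,"wx":0,"wy":0,"wz":0},{"x":0,"y":0.005,"z":0,"wx":0,"wy":0,"wz":0}]'; python3 pw.py
$H '[{"x":0,"y":0.004,"z":0,"wx":0,"wy":0,"wz":0},{"x":0,"y":0.004,"z":0,"wx":0,"wy":0,"wz":0}]';python3 pw.py
$H '[{"x":0,"y":0.003,"z":0,"wx":0,"wy":0,"wz":0},{"x":0,"y":0.003,"z":0,"wx":0,"wy":0,"wz":0}]';python3 pw.py
```

```text
time: 7.3
position: [0.6393, 0.1276, 0.1027]
tool_rot: [2.344, 2.091, 0.001]
ft_force: [-0.2, 0.5, 1.2]
grip_width: 0.001
grip_force: 0.4
(397, 246, 11, 10) power 0.937184222201315
time: 7.52
position: [0.6431, 0.1272, 0.1027]
tool_rot: [2.344, 2.091, 0.001]
ft_force: [0.6, 0.3, 1.3]
grip_width: 0.008
grip_force: 0.5
(397, 247, 11, 9) power 0.937184222201315
time: 7.73
position: [0.6458, 0.127, 0.1026]
tool_rot: [2.344, 2.092, 0.0]
ft_force: [-0.8, 0.0, 0.3]
grip_width: 0.005
grip_force: 0.5
(397, 248, 12, 8) power 0.9514721988555397
```

```bash
H="python3 -m handwheel"
$H '[{"x":0,"y":-0.04,"z":0,"wx":0,"wy":0,"wz":0},{"x":0,"y":-0.06,"z":0,"wx":0,"wy":0,"wz":0},{"x":0,"y":-0.06,"z":0,"wx":0,"wy":0,"wz":0},{"x":0,"y":-0.06,"z":-0.04,"wx":0,"wy":0,"wz":0},{"x":0,"y":-0.06,"z":-0.08,"wx":0,"wy":0,"wz":0},{"x":0,"y":-0.06,"z":-0.12,"wx":0,"wy":0,"wz":0},{"x":0,"y":-0.06,"z":-0.15,"wx":0,"wy":0,"wz":0},{"x":0,"y":-0.06,"z":-0.15,"wx":0,"wy":0,"wz":0}]';python3 pw.py
$H '[{"x":-0.04,"y":0,"z":0,"wx":0,"wy":0,"wz":0},{"x":-0.08,"y":0,"z":0,"wx":0,"wy":0,"wz":0},{"x":-0.12,"y":0,"z":0,"wx":0,"wy":0,"wz":0},{"x":-0.16,"y":0,"z":0,"wx":0,"wy":0,"wz":0},{"x":-0.2,"y":0,"z":0,"wx":0,"wy":0,"wz":0},{"x":-0.24,"y":0,"z":0,"wx":0,"wy":0,"wz":0},{"x":-0.28,"y":0,"z":0,"wx":0,"wy":0,"wz":0},{"x":-0.28,"y":0,"z":0,"wx":0,"wy":0,"wz":0},{"x":-0.28,"y":0,"z":0,"wx":0,"wy":0,"wz":0}]' 0.06
python3 - <<'E'
from h import *
import go
from scipy.optimize import brentq
X=np.array([.9932,-.1162]);piv=np.array([.6251,.1293])
for f in('scene','top'):
    d=save(f,f+'5.png');i=np.ascontiguousarray(d['image'][:,:,::-1])
    hsv=cv2.cvtColor(i,cv2.COLOR_BGR2HSV);m=cv2.inRange(hsv,(0,140,60),(6,255,255))|cv2.inRange(hsv,(174,140,60),(180,255,255))
    for c in cv2.findContours(m,0,2)[0]:
        if 20<cv2.contourArea(c)<200:
            (u,v),r=cv2.minEnclosingCircle(c)
            g=lambda a:(onz(d,u,v,.067+.05*np.cos(a))[:2]-piv)@X-.05*np.sin(a)
            try:a=brentq(g,-1.2,1.2);print(f,u,v,r,'power',a+.5,onz(d,u,v,.067+.05*np.cos(a)))
            except Exception as e:print(f,u,v,e)
go.plan(0.592,-0.154,.25,83.4)
E
```

```text
time: 8.45
position: [0.5893, 0.135, 0.2599]
tool_rot: [2.34, 2.087, 0.015]
ft_force: [0.9, 0.4, 1.0]
grip_width: 0.01
grip_force: 0.0
(392, 236, 12, 11) power 0.4030871398267701
time: 9.25
position: [0.5527, -0.1486, 0.2507]
tool_rot: [-2.35, -2.082, 0.003]
ft_force: [0.4, 0.7, 0.6]
grip_width: 0.601
grip_force: 0.0
scene 397.5 241.0 5.590270042419434 power 0.3933035923042989 [0.62013617 0.13269607 0.11671567]
top 259.3648681640625 182.17567443847656 6.040652275085449 power 0.446040092429485 [0.62258271 0.13099121 0.11692723]
shift [-0.006   0.0391  0.0015] turn [-0.1 -0.1  0.1]
```

Backing straight off dragged the lever back to about 0.45. This time I'll grip the ball lightly, carry it over, open and lift straight up.

```bash
H="python3 -m handwheel"; python3 go.py .6215 .1315 .25 83.4
$H '[{"x":0.04,"y":0.036,"z":0,"wx":0,"wy":0,"wz":0},{"x":0.08,"y":0.036,"z":0,"wx":0,"wy":0,"wz":0},{"x":0.12,"y":0.036,"z":0,"wx":0,"wy":0,"wz":0},{"x":0.16,"y":0.036,"z":0,"wx":0,"wy":0,"wz":0},{"x":0.2,"y":0.036,"z":0,"wx":0,"wy":0,"wz":0},{"x":0.24,"y":0.036,"z":0,"wx":0,"wy":0,"wz":0},{"x":0.286,"y":0.036,"z":0,"wx":0,"wy":0,"wz":0},{"x":0.286,"y":0.036,"z":0,"wx":0,"wy":0,"wz":0},{"x":0.286,"y":0.036,"z":0,"wx":0,"wy":0,"wz":0}]' 0.06 5
python3 go.py .6215 .1315 .098 83.4
```

```text
shift [0.281  0.0362 0.0018] turn [-0.1 -0.1  0.1]
time: 10.1
position: [0.6203, 0.1437, 0.2524]
tool_rot: [-2.329, -2.104, -0.002]
ft_force: [-0.1, -0.3, 0.3]
grip_width: 0.69
grip_force: 0.0
shift [-0.0124  0.0027  0.1544] turn [-0.1 -0.2  0.8]
```

```bash
H="python3 -m handwheel"
$H '[{"x":-0.006,"y":0.001,"z":0,"wx":0,"wy":0,"wz":0},{"x":-0.006,"y":0.001,"z":0,"wx":0,"wy":0,"wz":0},{"x":-0.006,"y":0.001,"z":0,"wx":0,"wy":0,"wz":0}]'
python3 go.py .6215 .1315 .098 83.4
```

```text
time: 10.35
position: [0.623, 0.1268, 0.2524]
tool_rot: [2.347, 2.087, -0.002]
ft_force: [-0.2, -0.5, 0.0]
grip_width: 0.688
grip_force: 0.0
shift [ 0.0047 -0.002   0.1544] turn [ 0.   0.1 -0.1]
```

```bash
H="python3 -m handwheel"
$H '[{"x":0.002,"y":-0.002,"z":0.03,"wx":0,"wy":0,"wz":0},{"x":0.002,"y":-0.002,"z":0.06,"wx":0,"wy":0,"wz":0},{"x":0.002,"y":-0.002,"z":0.09,"wx":0,"wy":0,"wz":0},{"x":0.002,"y":-0.002,"z":0.12,"wx":0,"wy":0,"wz":0},{"x":0.002,"y":-0.002,"z":0.145,"wx":0,"wy":0,"wz":0},{"x":0.002,"y":-0.002,"z":0.154,"wx":0,"wy":0,"wz":0},{"x":0.002,"y":-0.002,"z":0.154,"wx":0,"wy":0,"wz":0}]'
$H '[{"x":0,"y":0,"z":0,"wx":0,"wy":0,"wz":0},{"x":0,"y":0,"z":0,"wx":0,"wy":0,"wz":0},{"x":0,"y":0,"z":0,"wx":0,"wy":0,"wz":0},{"x":0,"y":0,"z":0,"wx":0,"wy":0,"wz":0},{"x":0,"y":0,"z":0,"wx":0,"wy":0,"wz":0},{"x":0,"y":0,"z":0,"wx":0,"wy":0,"wz":0},{"x":0,"y":0,"z":0,"wx":0,"wy":0,"wz":0}]' 0.015 5
python3 -c "
from h import *
save('scene','s6.png')
i=cv2.imread('pics/s6.png');cv2.imwrite('pics/crop6.png',cv2.resize(i[170:270,340:460],None,fx=5,fy=5))"
```

```text
time: 10.93
position: [0.6193, 0.1296, 0.0961]
tool_rot: [-2.345, -2.088, 0.007]
ft_force: [-0.3, 0.5, -0.6]
grip_width: 0.694
grip_force: 0.0
time: 11.52
position: [0.6208, 0.132, 0.099]
tool_rot: [2.344, 2.092, 0.0]
ft_force: [-0.6, -0.4, 2.9]
grip_width: 0.265
grip_force: 5.1
```

View pics/crop6.png

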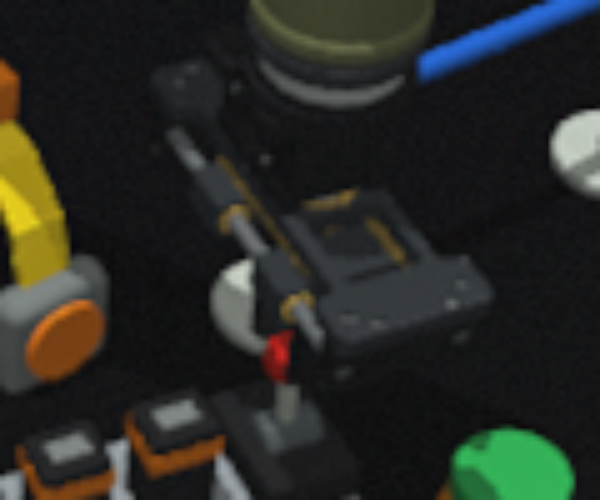

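The ball is held between the pads. I'll carry it over along the arc.

```bash
H="python3 -m handwheel"
$H '[{"x":0,"y":0.005,"z":0,"wx":0,"wy":0,"wz":0},{"x":0,"y":0.01,"z":0.001,"wx":0,"wy":0,"wz":0},{"x":0,"y":0.015,"z":0.002,"wx":0,"wy":0,"wz":0},{"x":0,"y":0.02,"z":0.003,"wx":0,"wy":0,"wz":0},{"x":0,"y":0.024,"z":0.004,"wx":0,"wy":0,"wz":0},{"x":0,"y":0.026,"z":0.005,"wx":0,"wy":0,"wz":0},{"x":0,"y":0.026,"z":0.005,"wx":0,"wy":0,"wz":0},{"x":0,"y":0.026,"z":0.005,"wx":0,"wy":0,"wz":0}]' 0.015 8
$H '[{"x":0,"y":0.003,"z":0.001,"wx":0,"wy":0,"wz":0},{"x":0,"y":0.003,"z":0.001,"wx":0,"wy":0,"wz":0}]'
$H '[{"x":0,"y":0.003,"z":0.001,"wx":0,"wy":0,"wz":0},{"x":0,"y":0.003,"z":0.001,"wx":0,"wy":0,"wz":0}]'
```

```text
time: 12.23
position: [0.6487, 0.129, 0.0976]
tool_rot: [2.342, 2.089, 0.005]
ft_force: [-3.3, -2.6, 15.7]
grip_width: 0.181
grip_force: 11.4
time: 12.4
position: [0.6492, 0.129, 0.0971]
tool_rot: [2.343, 2.092, -0.002]
ft_force: [-10.5, -3.3, 22.4]
grip_width: 0.188
grip_force: 13.7
time: 12.57
position: [0.6505, 0.1289, 0.0966]
tool_rot: [-2.342, -2.092, 0.007]
ft_force: [-17.4, -3.7, 29.1]
grip_width: 0.212
grip_force: 15.8
```

```bash
H="python3 -m handwheel"
$H '[{"x":0,"y":-0.002,"z":0,"wx":0,"wy":0,"wz":0},{"x":0,"y":-0.002,"z":0,"wx":0,"wy":0,"wz":0},{"x":0,"y":-0.002,"z":0,"wx":0,"wy":0,"wz":0},{"x":0,"y":-0.002,"z":0,"wx":0,"wy":0,"wz":0},{"x":0,"y":-0.002,"z":-0.02,"wx":0,"wy":0,"wz":0},{"x":0,"y":-0.002,"z":-0.04,"wx":0,"wy":0,"wz":0},{"x":0,"y":-0.002,"z":-0.08,"wx":0,"wy":0,"wz":0},{"x":0,"y":-0.002,"z":-0.12,"wx":0,"wy":0,"wz":0},{"x":0,"y":-0.002,"z":-0.155,"wx":0,"wy":0,"wz":0},{"x":0,"y":-0.002,"z":-0.155,"wx":0,"wy":0,"wz":0}]' 0.06 50
python3 pw.py;python3 go.py .592 -.154 .25 83.4
$H '[{"x":-0.03,"y":-0.015,"z":0,"wx":0,"wy":0,"wz":0},{"x":-0.07,"y":-0.025,"z":0,"wx":0,"wy":0,"wz":0},{"x":-0.11,"y":-0.025,"z":0,"wx":0,"wy":0,"wz":0},{"x":-0.15,"y":-0.025,"z":0,"wx":0,"wy":0,"wz":0},{"x":-0.19,"y":-0.025,"z":0,"wx":0,"wy":0,"wz":0},{"x":-0.23,"y":-0.025,"z":0,"wx":0,"wy":0,"wz":0},{"x":-0.26,"y":-0.025,"z":0,"wx":0,"wy":0,"wz":0},{"x":-0.28,"y":-0.025,"z":0,"wx":0,"wy":0,"wz":0},{"x":-0.283,"y":-0.025,"z":0,"wx":0,"wy":0,"wz":0},{"x":-0.283,"y":-0.025,"z":0,"wx":0,"wy":0,"wz":0}]'
python3 - <<'E'
from h import *
import go
from scipy.optimize import brentq
X=np.array([.9932,-.1162]);piv=np.array([.6251,.1293])
for f in('scene','top'):
    d=save(f,f+'7.png');i=np.ascontiguousarray(d['image'][:,:,::-1])
    hsv=cv2.cvtColor(i,cv2.COLOR_BGR2HSV);m=cv2.inRange(hsv,(0,140,60),(6,255,255))|cv2.inRange(hsv,(174,140,60),(180,255,255))
    for c in cv2.findContours(m,0,2)[0]:
        if 20<cv2.contourArea(c)<200:
            (u,v),r=cv2.minEnclosingCircle(c)
            g=lambda a:(onz(d,u,v,.067+.05*np.cos(a))[:2]-piv)@X-.05*np.sin(a)
            try:a=brentq(g,-1.2,1.2);print(f,u,v,r,'power',a+.5,onz(d,u,v,.067+.05*np.cos(a)))
            except Exception as e:print(f,u,v,e)
go.plan(0.592,-0.154,.25,83.4)
E
```

```text
time: 13.4
position: [0.6539, 0.1302, 0.2547]
tool_rot: [2.34, 2.088, 0.017]
ft_force: [0.6, 0.2, -0.4]
grip_width: 0.681
grip_force: 0.0
(398, 245, 11, 11) power 0.9514721988555397
shift [-0.2888 -0.0283  0.    ] turn [ 0.4 -0.1  0.1]
time: 14.28
position: [0.5928, -0.152, 0.2448]
tool_rot: [-2.346, -2.086, 0.002]
ft_force: [0.4, 1.0, 0.3]
grip_width: 0.692
grip_force: 0.0
scene 403.0 250.5 5.590270042419434 power 0.9743992073502799 [0.64816865 0.12991603 0.11147837]
top 261.6851806640625 170.87037658691406 6.107559680938721 power 1.032535079799409 [0.65041856 0.1272384  0.11007614]
shift [-0.0062 -0.001  -0.0042] turn [-0.1 -0.1  0.2]
```

The lever reads about 1.0, so the charger is off. Next is pack 1.

```bash
H="python3 -m handwheel"
$H '[{"x":-0.002,"y":0,"z":0.02,"wx":0,"wy":0,"wz":0},{"x":-0.002,"y":0,"z":0.06,"wx":0,"wy":0,"wz":0},{"x":-0.002,"y":0,"z":0.09,"wx":0,"wy":0,"wz":0},{"x":-0.002,"y":0,"z":0.12,"wx":0,"wy":0,"wz":0},{"x":-0.002,"y":0,"z":0.12,"wx":0,"wy":0,"wz":0},{"x":-0.002,"y":0,"z":0.12,"wx":0,"wy":0,"wz":0}]'
python3 go.py .592 -.154 .062 83.4
```

```text
time: 14.88
position: [0.5927, -0.1494, 0.1256]
tool_rot: [-2.338, -2.094, 0.002]
ft_force: [0.3, -0.1, 1.6]
grip_width: 0.689
grip_force: 0.0
shift [-0.0048  0.      0.0636] turn [-0.2 -0.1  0.3]
```

```bash
H="python3 -m handwheel"
$H '[{"x":-0.003,"y":-0.001,"z":0.03,"wx":0,"wy":0,"wz":0},{"x":-0.003,"y":-0.001,"z":0.055,"wx":0,"wy":0,"wz":0},{"x":-0.003,"y":-0.001,"z":0.063,"wx":0,"wy":0,"wz":0},{"x":-0.003,"y":-0.001,"z":0.063,"wx":0,"wy":0,"wz":0}]'
$H '[{"x":0,"y":0,"z":0,"wx":0,"wy":0,"wz":0},{"x":0,"y":0,"z":0,"wx":0,"wy":0,"wz":0},{"x":0,"y":0,"z":0,"wx":0,"wy":0,"wz":0},{"x":0,"y":0,"z":0,"wx":0,"wy":0,"wz":0},{"x":0,"y":0,"z":0,"wx":0,"wy":0,"wz":0},{"x":0,"y":0,"z":0,"wx":0,"wy":0,"wz":0},{"x":0,"y":0,"z":0,"wx":0,"wy":0,"wz":0},{"x":0,"y":0,"z":0,"wx":0,"wy":0,"wz":0}]' 0.015 50
$H '[{"x":0,"y":0,"z":-0.004,"wx":0,"wy":0,"wz":0},{"x":0,"y":0,"z":-0.008,"wx":0,"wy":0,"wz":0},{"x":0,"y":0,"z":-0.012,"wx":0,"wy":0,"wz":0},{"x":0,"y":0,"z":-0.016,"wx":0,"wy":0,"wz":0},{"x":0,"y":0,"z":-0.03,"wx":0,"wy":0,"wz":0},{"x":0,"y":0,"z":-0.06,"wx":0,"wy":0,"wz":0},{"x":0,"y":0,"z":-0.09,"wx":0,"wy":0,"wz":0},{"x":0,"y":0,"z":-0.12,"wx":0,"wy":0,"wz":0},{"x":0,"y":0,"z":-0.12,"wx":0,"wy":0,"wz":0},{"x":0,"y":0,"z":-0.12,"wx":0,"wy":0,"wz":0}]'
python3 - <<'E'
from h import *
d=save('scene','s8.png');save('top','t8.png')
W=d['world_to_cam'];q=lambda p:(d['K']@(W[:3,:3]@p+W[:3,3]));
p=q(np.array(st()['position']));u,v=(p[:2]/p[2]).astype(int);print(u,v)
i=d['image'][:,:,::-1];cv2.imwrite('pics/crop8.png',cv2.resize(i[200:400,130:370],None,fx=3,fy=3))
# tub from top
t=np.load('pics/t8.npz');hsv=cv2.cvtColor(np.ascontiguousarray(t['image'][:,:,::-1]),cv2.COLOR_BGR2HSV)
m=cv2.inRange(hsv,(0,0,150),(180,50,255))[170:310,425:540];c=max(cv2.findContours(m,0,2)[0],key=cv2.contourArea);(u,v),wh,a=cv2.minAreaRect(c);print(u+425,v+170,wh,a,onz(t,u+425,v+170,.07))
E
```

```text
time: 15.22
position: [0.592, -0.1538, 0.0636]
tool_rot: [-2.342, -2.092, 0.001]
ft_force: [-0.3, -0.5, 0.4]
grip_width: 0.692
grip_force: 0.0
time: 15.88
position: [0.5924, -0.1548, 0.0643]
tool_rot: [2.343, 2.091, 0.0]
ft_force: [-1.5, 0.6, 3.9]
grip_width: 0.343
grip_force: 49.7
time: 16.72
position: [0.5942, -0.1547, 0.1877]
tool_rot: [2.339, 2.088, 0.005]
ft_force: [0.6, -0.7, -2.0]
grip_width: 0.337
grip_force: 49.7
281 257
515.9878005981445 224.8902473449707 (64.49201202392578, 21.202852249145508) 83.6598129272461 [ 0.53561164 -0.44768763  0.07      ]
```

View pics/crop8.png

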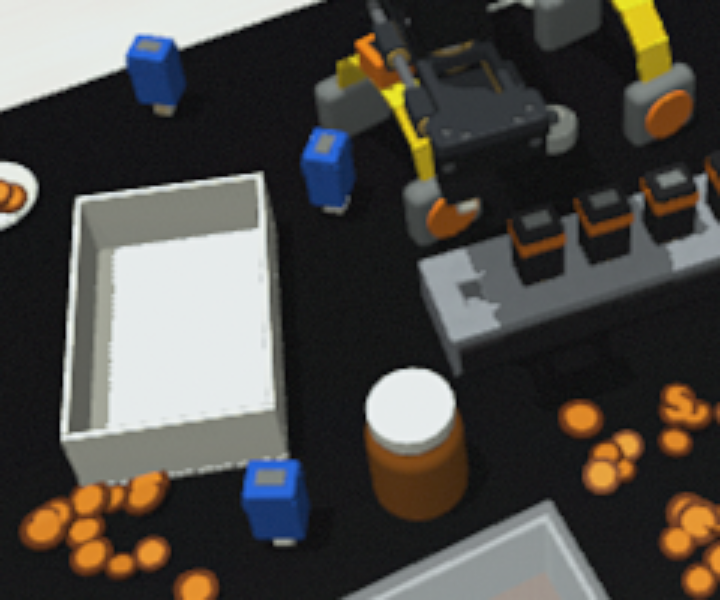

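Pack 1 is out and held: socket 1 (crop 470,290) is empty. The tub looks unmoved. I'll carry the pack over to it.

```bash
H="python3 -m handwheel"; python3 go.py .552 -.416 .048 83.4
$H '[{"x":-0.03,"y":-0.002,"z":0,"wx":0,"wy":0,"wz":0},{"x":-0.065,"y":-0.004,"z":0,"wx":0,"wy":0,"wz":0},{"x":-0.1,"y":-0.006,"z":0,"wx":0,"wy":0,"wz":0},{"x":-0.14,"y":-0.008,"z":0,"wx":0,"wy":0,"wz":0},{"x":-0.18,"y":-0.01,"z":0,"wx":0,"wy":0,"wz":0},{"x":-0.215,"y":-0.012,"z":0,"wx":0,"wy":0,"wz":0},{"x":-0.245,"y":-0.012,"z":0,"wx":0,"wy":0,"wz":0},{"x":-0.264,"y":-0.012,"z":0,"wx":0,"wy":0,"wz":0},{"x":-0.264,"y":-0.012,"z":0,"wx":0,"wy":0,"wz":0},{"x":-0.264,"y":-0.012,"z":0,"wx":0,"wy":0,"wz":0}]'
python3 go.py .552 -.416 .048 83.4
```

```text
shift [-0.264  -0.0101  0.1361] turn [0.  0.  0.1]
time: 17.65
position: [0.5487, -0.4168, 0.1815]
tool_rot: [-2.344, -2.086, 0.001]
ft_force: [0.2, 0.7, -2.4]
grip_width: 0.335
grip_force: 49.7
shift [0.0009 0.0036 0.1335] turn [-0.2 -0.1 -0.1]
```

```bash
H="python3 -m handwheel"
$H '[{"x":0,"y":0.003,"z":0.03,"wx":0,"wy":0,"wz":0},{"x":0,"y":0.003,"z":0.06,"wx":0,"wy":0,"wz":0},{"x":0,"y":0.003,"z":0.09,"wx":0,"wy":0,"wz":0},{"x":0,"y":0.003,"z":0.115,"wx":0,"wy":0,"wz":0},{"x":0,"y":0.003,"z":0.13,"wx":0,"wy":0,"wz":0},{"x":0,"y":0.003,"z":0.13,"wx":0,"wy":0,"wz":0}]'
$H '[{"x":0,"y":0,"z":0,"wx":0,"wy":0,"wz":0},{"x":0,"y":0,"z":0,"wx":0,"wy":0,"wz":0},{"x":0,"y":0,"z":0,"wx":0,"wy":0,"wz":0},{"x":0,"y":0,"z":-0.03,"wx":0,"wy":0,"wz":0},{"x":0,"y":0,"z":-0.07,"wx":0,"wy":0,"wz":0},{"x":0,"y":0,"z":-0.11,"wx":0,"wy":0,"wz":0},{"x":0,"y":0,"z":-0.14,"wx":0,"wy":0,"wz":0},{"x":0,"y":0,"z":-0.14,"wx":0,"wy":0,"wz":0}]' 0.05
$H '[{"x":0.03,"y":0.002,"z":0,"wx":0,"wy":0,"wz":0},{"x":0.07,"y":0.004,"z":0,"wx":0,"wy":0,"wz":0},{"x":0.11,"y":0.006,"z":0,"wx":0,"wy":0,"wz":0},{"x":0.15,"y":0.008,"z":0,"wx":0,"wy":0,"wz":0},{"x":0.19,"y":0.009,"z":0,"wx":0,"wy":0,"wz":0},{"x":0.23,"y":0.01,"z":0,"wx":0,"wy":0,"wz":0},{"x":0.27,"y":0.011,"z":0,"wx":0,"wy":0,"wz":0},{"x":0.3,"y":0.011,"z":0,"wx":0,"wy":0,"wz":0},{"x":0.322,"y":0.011,"z":0,"wx":0,"wy":0,"wz":0},{"x":0.322,"y":0.011,"z":0,"wx":0,"wy":0,"wz":0}]' 0.06
$H '[{"x":0,"y":0,"z":0,"wx":0,"wy":0,"wz":0},{"x":0,"y":0,"z":0,"wx":0,"wy":0,"wz":0}]' >/dev/null
python3 go.py .5985 -.098 .064 83.4
```

```text
time: 18.15
position: [0.5511, -0.4125, 0.049]
tool_rot: [-2.335, -2.089, 0.001]
ft_force: [-0.3, -0.2, -1.9]
grip_width: 0.345
grip_force: 49.7
time: 18.82
position: [0.5579, -0.4179, 0.205]
tool_rot: [2.332, 2.081, 0.005]
ft_force: [1.0, 0.2, 1.4]
grip_width: 0.573
grip_force: 0.0
time: 19.65
position: [0.6021, -0.0891, 0.1962]
tool_rot: [2.333, 2.103, 0.007]
ft_force: [0.3, 1.4, 0.2]
grip_width: 0.687
grip_force: 0.0
shift [ 0.0005 -0.0029  0.1307] turn [0.1 0.1 0. ]
```

```bash
H="python3 -m handwheel"
$H '[{"x":0,"y":-0.003,"z":0.03,"wx":0,"wy":0,"wz":0},{"x":0,"y":-0.003,"z":0.06,"wx":0,"wy":0,"wz":0},{"x":0,"y":-0.003,"z":0.09,"wx":0,"wy":0,"wz":0},{"x":0,"y":-0.003,"z":0.115,"wx":0,"wy":0,"wz":0},{"x":0,"y":-0.003,"z":0.13,"wx":0,"wy":0,"wz":0},{"x":0,"y":-0.003,"z":0.13,"wx":0,"wy":0,"wz":0}]'
$H '[{"x":0,"y":0,"z":0,"wx":0,"wy":0,"wz":0},{"x":0,"y":0,"z":0,"wx":0,"wy":0,"wz":0},{"x":0,"y":0,"z":0,"wx":0,"wy":0,"wz":0},{"x":0,"y":0,"z":0,"wx":0,"wy":0,"wz":0},{"x":0,"y":0,"z":0,"wx":0,"wy":0,"wz":0},{"x":0,"y":0,"z":0,"wx":0,"wy":0,"wz":0},{"x":0,"y":0,"z":0,"wx":0,"wy":0,"wz":0},{"x":0,"y":0,"z":0,"wx":0,"wy":0,"wz":0}]' 0.015 50
$H '[{"x":0,"y":0,"z":-0.004,"wx":0,"wy":0,"wz":0},{"x":0,"y":0,"z":-0.008,"wx":0,"wy":0,"wz":0},{"x":0,"y":0,"z":-0.012,"wx":0,"wy":0,"wz":0},{"x":0,"y":0,"z":-0.016,"wx":0,"wy":0,"wz":0},{"x":0,"y":0,"z":-0.03,"wx":0,"wy":0,"wz":0},{"x":0,"y":0,"z":-0.06,"wx":0,"wy":0,"wz":0},{"x":0,"y":0,"z":-0.09,"wx":0,"wy":0,"wz":0},{"x":0,"y":0,"z":-0.12,"wx":0,"wy":0,"wz":0},{"x":0,"y":0,"z":-0.12,"wx":0,"wy":0,"wz":0},{"x":0,"y":0,"z":-0.12,"wx":0,"wy":0,"wz":0}]'
$H '[{"x":-0.03,"y":-0.007,"z":0,"wx":0,"wy":0,"wz":0},{"x":-0.07,"y":-0.016,"z":0,"wx":0,"wy":0,"wz":0},{"x":-0.11,"y":-0.025,"z":0,"wx":0,"wy":0,"wz":0},{"x":-0.15,"y":-0.034,"z":0,"wx":0,"wy":0,"wz":0},{"x":-0.19,"y":-0.043,"z":0,"wx":0,"wy":0,"wz":0},{"x":-0.23,"y":-0.053,"z":0,"wx":0,"wy":0,"wz":0},{"x":-0.265,"y":-0.061,"z":0,"wx":0,"wy":0,"wz":0},{"x":-0.295,"y":-0.067,"z":0,"wx":0,"wy":0,"wz":0},{"x":-0.308,"y":-0.07,"z":0,"wx":0,"wy":0,"wz":0},{"x":-0.308,"y":-0.07,"z":0,"wx":0,"wy":0,"wz":0}]'
$H '[{"x":0,"y":0,"z":0,"wx":0,"wy":0,"wz":0},{"x":0,"y":0,"z":0,"wx":0,"wy":0,"wz":0}]'
python3 go.py .493 -.396 .048 83.4
python3 -c "
from h import *
d=save('scene','s9.png');t=save('top','t9.png')
cv2.imwrite('pics/c9.png',np.vstack([cv2.resize(d['image'][200:380,130:430,::-1],(600,360)),cv2.resize(t['image'][150:270,280:580,::-1],(600,240))]))"
```

```text
time: 20.32
position: [0.5947, -0.0994, 0.0598]
tool_rot: [-2.344, -2.085, 0.007]
ft_force: [0.3, -0.2, -0.4]
grip_width: 0.692
grip_force: 0.0
time: 20.98
position: [0.5982, -0.0971, 0.0645]
tool_rot: [2.343, 2.091, 0.001]
ft_force: [-0.3, -0.2, 4.7]
grip_width: 0.341
grip_force: 49.9
time: 21.82
position: [0.5996, -0.0968, 0.1875]
tool_rot: [2.34, 2.089, 0.005]
ft_force: [0.2, 0.0, -1.8]
grip_width: 0.342
grip_force: 49.9
time: 22.65
position: [0.4899, -0.3996, 0.1824]
tool_rot: [-2.35, -2.082, 0.004]
ft_force: [-0.1, 0.3, -0.4]
grip_width: 0.342
grip_force: 49.9
time: 22.82
position: [0.4945, -0.3923, 0.1834]
tool_rot: [-2.34, -2.095, -0.002]
ft_force: [0.9, 0.4, -2.0]
grip_width: 0.339
grip_force: 49.9
shift [-0.0041 -0.0011  0.1354] turn [ 0.  -0.1  0.3]
```

View pics/c9.png

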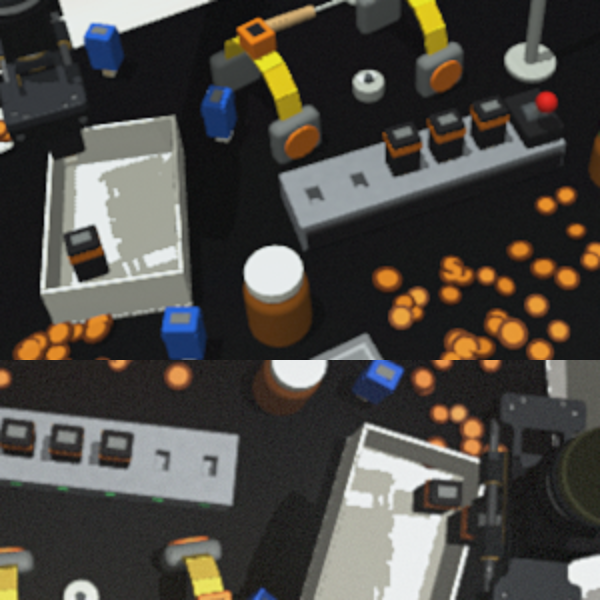

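Sockets 1 and 2 are empty and pack 1 stands in the tub (crop 85,255). Pack 2 hangs above the tub, so I'll place it and go on to pack 3.

```bash
H="python3 -m handwheel"
$H '[{"x":-0.004,"y":-0.001,"z":0.03,"wx":0,"wy":0,"wz":0},{"x":-0.004,"y":-0.001,"z":0.06,"wx":0,"wy":0,"wz":0},{"x":-0.004,"y":-0.001,"z":0.09,"wx":0,"wy":0,"wz":0},{"x":-0.004,"y":-0.001,"z":0.115,"wx":0,"wy":0,"wz":0},{"x":-0.004,"y":-0.001,"z":0.133,"wx":0,"wy":0,"wz":0},{"x":-0.004,"y":-0.001,"z":0.133,"wx":0,"wy":0,"wz":0}]'
$H '[{"x":0,"y":0,"z":0,"wx":0,"wy":0,"wz":0},{"x":0,"y":0,"z":0,"wx":0,"wy":0,"wz":0},{"x":0,"y":0,"z":0,"wx":0,"wy":0,"wz":0},{"x":0,"y":0,"z":-0.03,"wx":0,"wy":0,"wz":0},{"x":0,"y":0,"z":-0.07,"wx":0,"wy":0,"wz":0},{"x":0,"y":0,"z":-0.11,"wx":0,"wy":0,"wz":0},{"x":0,"y":0,"z":-0.14,"wx":0,"wy":0,"wz":0},{"x":0,"y":0,"z":-0.14,"wx":0,"wy":0,"wz":0}]' 0.05
$H '[{"x":0.03,"y":0.006,"z":0,"wx":0,"wy":0,"wz":0},{"x":0.07,"y":0.014,"z":0,"wx":0,"wy":0,"wz":0},{"x":0.11,"y":0.021,"z":0,"wx":0,"wy":0,"wz":0},{"x":0.15,"y":0.029,"z":0,"wx":0,"wy":0,"wz":0},{"x":0.19,"y":0.037,"z":0,"wx":0,"wy":0,"wz":0},{"x":0.23,"y":0.045,"z":0,"wx":0,"wy":0,"wz":0},{"x":0.27,"y":0.052,"z":0,"wx":0,"wy":0,"wz":0},{"x":0.31,"y":0.06,"z":0,"wx":0,"wy":0,"wz":0},{"x":0.34,"y":0.066,"z":0,"wx":0,"wy":0,"wz":0},{"x":0.364,"y":0.07,"z":0,"wx":0,"wy":0,"wz":0}]' 0.06
$H '[{"x":0,"y":0,"z":0,"wx":0,"wy":0,"wz":0},{"x":0,"y":0,"z":0,"wx":0,"wy":0,"wz":0},{"x":0,"y":0,"z":0,"wx":0,"wy":0,"wz":0}]' |head -2
python3 go.py .605 -.0425 .064 83.4
```

```text
time: 23.42
position: [0.4899, -0.3952, 0.0462]
tool_rot: [-2.335, -2.09, 0.001]
ft_force: [-0.5, 0.4, -1.1]
grip_width: 0.335
grip_force: 49.9
time: 24.08
position: [0.4964, -0.4012, 0.201]
tool_rot: [2.332, 2.082, 0.003]
ft_force: [1.4, -0.7, -0.2]
grip_width: 0.577
grip_force: 0.0
time: 24.92
position: [0.604, -0.0408, 0.1927]
tool_rot: [2.338, 2.095, 0.005]
ft_force: [0.2, 0.3, -0.5]
grip_width: 0.69
grip_force: 0.0
time: 25.17
position: [0.603, -0.0461, 0.1916]
shift [0.004  0.0014 0.1276] turn [0.1 0.1 0.1]
```

```bash
H="python3 -m handwheel"
$H '[{"x":0.003,"y":0.002,"z":0.03,"wx":0,"wy":0,"wz":0},{"x":0.003,"y":0.002,"z":0.06,"wx":0,"wy":0,"wz":0},{"x":0.003,"y":0.002,"z":0.09,"wx":0,"wy":0,"wz":0},{"x":0.003,"y":0.002,"z":0.115,"wx":0,"wy":0,"wz":0},{"x":0.003,"y":0.002,"z":0.127,"wx":0,"wy":0,"wz":0},{"x":0.003,"y":0.002,"z":0.127,"wx":0,"wy":0,"wz":0}]'
$H '[{"x":0,"y":0,"z":0,"wx":0,"wy":0,"wz":0},{"x":0,"y":0,"z":0,"wx":0,"wy":0,"wz":0},{"x":0,"y":0,"z":0,"wx":0,"wy":0,"wz":0},{"x":0,"y":0,"z":0,"wx":0,"wy":0,"wz":0},{"x":0,"y":0,"z":0,"wx":0,"wy":0,"wz":0},{"x":0,"y":0,"z":0,"wx":0,"wy":0,"wz":0},{"x":0,"y":0,"z":0,"wx":0,"wy":0,"wz":0},{"x":0,"y":0,"z":0,"wx":0,"wy":0,"wz":0}]' 0.015 50
$H '[{"x":0,"y":0,"z":-0.004,"wx":0,"wy":0,"wz":0},{"x":0,"y":0,"z":-0.008,"wx":0,"wy":0,"wz":0},{"x":0,"y":0,"z":-0.012,"wx":0,"wy":0,"wz":0},{"x":0,"y":0,"z":-0.016,"wx":0,"wy":0,"wz":0},{"x":0,"y":0,"z":-0.03,"wx":0,"wy":0,"wz":0},{"x":0,"y":0,"z":-0.06,"wx":0,"wy":0,"wz":0},{"x":0,"y":0,"z":-0.09,"wx":0,"wy":0,"wz":0},{"x":0,"y":0,"z":-0.12,"wx":0,"wy":0,"wz":0},{"x":0,"y":0,"z":-0.12,"wx":0,"wy":0,"wz":0},{"x":0,"y":0,"z":-0.12,"wx":0,"wy":0,"wz":0}]'
$H '[{"x":-0.03,"y":-0.011,"z":0,"wx":0,"wy":0,"wz":0},{"x":-0.065,"y":-0.024,"z":0,"wx":0,"wy":0,"wz":0},{"x":-0.1,"y":-0.037,"z":0,"wx":0,"wy":0,"wz":0},{"x":-0.138,"y":-0.051,"z":0,"wx":0,"wy":0,"wz":0},{"x":-0.176,"y":-0.065,"z":0,"wx":0,"wy":0,"wz":0},{"x":-0.214,"y":-0.08,"z":0,"wx":0,"wy":0,"wz":0},{"x":-0.252,"y":-0.094,"z":0,"wx":0,"wy":0,"wz":0},{"x":-0.29,"y":-0.108,"z":0,"wx":0,"wy":0,"wz":0},{"x":-0.325,"y":-0.121,"z":0,"wx":0,"wy":0,"wz":0},{"x":-0.352,"y":-0.131,"z":0,"wx":0,"wy":0,"wz":0}]'
$H '[{"x":0,"y":0,"z":0,"wx":0,"wy":0,"wz":0},{"x":0,"y":0,"z":0,"wx":0,"wy":0,"wz":0},{"x":0,"y":0,"z":0,"wx":0,"wy":0,"wz":0}]'
python3 go.py .434 -.377 .048 83.4
python3 -c "
from h import *
save('top','t10.png');save('scene','s10.png')"
```

```text
time: 25.67
position: [0.6026, -0.0445, 0.0608]
tool_rot: [-2.344, -2.087, 0.006]
ft_force: [-0.8, 0.0, 0.4]
grip_width: 0.691
grip_force: 0.0
time: 26.33
position: [0.6054, -0.0424, 0.0644]
tool_rot: [2.343, 2.091, 0.001]
ft_force: [-1.4, -1.0, 4.2]
grip_width: 0.341
grip_force: 49.8
time: 27.17
position: [0.6068, -0.042, 0.1874]
tool_rot: [2.34, 2.089, 0.006]
ft_force: [-0.5, 0.1, -3.2]
grip_width: 0.34
grip_force: 49.7
time: 28.0
position: [0.4317, -0.3805, 0.1829]
tool_rot: [-2.346, -2.087, 0.003]
ft_force: [-0.2, 0.7, -0.5]
grip_width: 0.343
grip_force: 49.8
time: 28.25
position: [0.4352, -0.3761, 0.1831]
tool_rot: [-2.342, -2.092, -0.002]
ft_force: [0.2, 0.4, -1.0]
grip_width: 0.344
grip_force: 49.7
shift [-0.0013 -0.001   0.1351] turn [-0.  -0.1  0.1]
```

```bash
H="python3 -m handwheel"
$H '[{"x":-0.001,"y":-0.001,"z":0.03,"wx":0,"wy":0,"wz":0},{"x":-0.001,"y":-0.001,"z":0.06,"wx":0,"wy":0,"wz":0},{"x":-0.001,"y":-0.001,"z":0.09,"wx":0,"wy":0,"wz":0},{"x":-0.001,"y":-0.001,"z":0.115,"wx":0,"wy":0,"wz":0},{"x":-0.001,"y":-0.001,"z":0.133,"wx":0,"wy":0,"wz":0},{"x":-0.001,"y":-0.001,"z":0.133,"wx":0,"wy":0,"wz":0}]'
$H '[{"x":0,"y":0,"z":0,"wx":0,"wy":0,"wz":0},{"x":0,"y":0,"z":0,"wx":0,"wy":0,"wz":0},{"x":0,"y":0,"z":0,"wx":0,"wy":0,"wz":0},{"x":0,"y":0,"z":-0.03,"wx":0,"wy":0,"wz":0},{"x":0,"y":0,"z":-0.07,"wx":0,"wy":0,"wz":0},{"x":0,"y":0,"z":-0.11,"wx":0,"wy":0,"wz":0},{"x":0,"y":0,"z":-0.14,"wx":0,"wy":0,"wz":0},{"x":0,"y":0,"z":-0.14,"wx":0,"wy":0,"wz":0}]' 0.05
$H '[{"x":0.03,"y":0.01,"z":0,"wx":0,"wy":0,"wz":0},{"x":0.068,"y":0.022,"z":0,"wx":0,"wy":0,"wz":0},{"x":0.106,"y":0.034,"z":0,"wx":0,"wy":0,"wz":0},{"x":0.144,"y":0.046,"z":0,"wx":0,"wy":0,"wz":0},{"x":0.182,"y":0.058,"z":0,"wx":0,"wy":0,"wz":0},{"x":0.22,"y":0.07,"z":0,"wx":0,"wy":0,"wz":0},{"x":0.258,"y":0.082,"z":0,"wx":0,"wy":0,"wz":0},{"x":0.296,"y":0.095,"z":0,"wx":0,"wy":0,"wz":0},{"x":0.334,"y":0.107,"z":0,"wx":0,"wy":0,"wz":0},{"x":0.37,"y":0.119,"z":0,"wx":0,"wy":0,"wz":0}]' 0.06
$H '[{"x":0.025,"y":0.008,"z":0,"wx":0,"wy":0,"wz":0},{"x":0.038,"y":0.012,"z":0,"wx":0,"wy":0,"wz":0},{"x":0.038,"y":0.012,"z":0,"wx":0,"wy":0,"wz":0},{"x":0.038,"y":0.012,"z":0,"wx":0,"wy":0,"wz":0}]' |head -2
python3 go.py .6115 .0131 .064 83.4
```

```text
time: 28.85
position: [0.4321, -0.3744, 0.0465]
tool_rot: [-2.335, -2.09, 0.0]
ft_force: [-1.2, 0.8, -2.0]
grip_width: 0.341
grip_force: 49.8
time: 29.52
position: [0.4381, -0.3809, 0.2003]
tool_rot: [2.332, 2.082, 0.001]
ft_force: [1.4, -0.1, -0.8]
grip_width: 0.573
grip_force: 0.0
time: 30.35
position: [0.5952, -0.0218, 0.1924]
tool_rot: [2.341, 2.09, 0.003]
ft_force: [-0.5, -0.6, -0.3]
grip_width: 0.688
grip_force: 0.0
time: 30.68
position: [0.6106, 0.013, 0.1916]
shift [0.0002 0.0007 0.1276] turn [0.1 0.  0.2]
```

```bash
H="python3 -m handwheel"
$H '[{"x":0,"y":0.001,"z":0.03,"wx":0,"wy":0,"wz":0},{"x":0,"y":0.001,"z":0.06,"wx":0,"wy":0,"wz":0},{"x":0,"y":0.001,"z":0.09,"wx":0,"wy":0,"wz":0},{"x":0,"y":0.001,"z":0.115,"wx":0,"wy":0,"wz":0},{"x":0,"y":0.001,"z":0.127,"wx":0,"wy":0,"wz":0},{"x":0,"y":0.001,"z":0.127,"wx":0,"wy":0,"wz":0}]'
$H '[{"x":0,"y":0,"z":0,"wx":0,"wy":0,"wz":0},{"x":0,"y":0,"z":0,"wx":0,"wy":0,"wz":0},{"x":0,"y":0,"z":0,"wx":0,"wy":0,"wz":0},{"x":0,"y":0,"z":0,"wx":0,"wy":0,"wz":0},{"x":0,"y":0,"z":0,"wx":0,"wy":0,"wz":0},{"x":0,"y":0,"z":0,"wx":0,"wy":0,"wz":0},{"x":0,"y":0,"z":0,"wx":0,"wy":0,"wz":0},{"x":0,"y":0,"z":0,"wx":0,"wy":0,"wz":0}]' 0.015 50
$H '[{"x":0,"y":0,"z":-0.004,"wx":0,"wy":0,"wz":0},{"x":0,"y":0,"z":-0.008,"wx":0,"wy":0,"wz":0},{"x":0,"y":0,"z":-0.012,"wx":0,"wy":0,"wz":0},{"x":0,"y":0,"z":-0.016,"wx":0,"wy":0,"wz":0},{"x":0,"y":0,"z":-0.03,"wx":0,"wy":0,"wz":0},{"x":0,"y":0,"z":-0.06,"wx":0,"wy":0,"wz":0},{"x":0,"y":0,"z":-0.09,"wx":0,"wy":0,"wz":0},{"x":0,"y":0,"z":-0.12,"wx":0,"wy":0,"wz":0},{"x":0,"y":0,"z":-0.12,"wx":0,"wy":0,"wz":0},{"x":0,"y":0,"z":-0.12,"wx":0,"wy":0,"wz":0}]'
$H '[{"x":-0.03,"y":-0.001,"z":0,"wx":0,"wy":0,"wz":0},{"x":-0.07,"y":-0.003,"z":0,"wx":0,"wy":0,"wz":0},{"x":-0.11,"y":-0.004,"z":0,"wx":0,"wy":0,"wz":0},{"x":-0.15,"y":-0.006,"z":0,"wx":0,"wy":0,"wz":0},{"x":-0.19,"y":-0.007,"z":0,"wx":0,"wy":0,"wz":0},{"x":-0.23,"y":-0.009,"z":0,"wx":0,"wy":0,"wz":0},{"x":-0.27,"y":-0.01,"z":0,"wx":0,"wy":0,"wz":0},{"x":-0.31,"y":-0.012,"z":0,"wx":0,"wy":0,"wz":0},{"x":-0.345,"y":-0.013,"z":0,"wx":0,"wy":0,"wz":0},{"x":-0.369,"y":-0.014,"z":0,"wx":0,"wy":0,"wz":0}]'
$H '[{"x":0,"y":0,"z":0,"wx":0,"wy":0,"wz":0},{"x":0,"y":0,"z":0,"wx":0,"wy":0,"wz":0},{"x":0,"y":0,"z":0,"wx":0,"wy":0,"wz":0}]'
python3 go.py .555 -.352 .048 83.4
python3 -c "
from h import *
d=save('scene','s11.png');t=save('top','t11.png')
cv2.imwrite('pics/c11.png',np.vstack([cv2.resize(d['image'][200:380,130:430,::-1],(600,360)),cv2.resize(t['image'][150:270,280:580,::-1],(600,240))]))"
```

```text
time: 31.18
position: [0.6089, 0.0096, 0.061]
tool_rot: [-2.345, -2.087, 0.007]
ft_force: [0.1, -0.7, 0.2]
grip_width: 0.694
grip_force: 0.0
time: 31.85
position: [0.6116, 0.0123, 0.0644]
tool_rot: [2.343, 2.091, 0.001]
ft_force: [-1.6, -0.0, 3.7]
grip_width: 0.342
grip_force: 49.8
time: 32.68
position: [0.613, 0.0128, 0.1874]
tool_rot: [2.34, 2.089, 0.006]
ft_force: [-0.1, 0.3, -2.5]
grip_width: 0.34
grip_force: 49.8
time: 33.52
position: [0.5528, -0.3578, 0.1824]
tool_rot: [-2.348, -2.086, 0.004]
ft_force: [0.9, 0.4, -1.8]
grip_width: 0.343
grip_force: 49.8
time: 33.77
position: [0.5554, -0.3515, 0.183]
tool_rot: [-2.341, -2.092, -0.001]
ft_force: [0.1, 1.7, -2.2]
grip_width: 0.343
grip_force: 49.8
shift [-0.0008 -0.0002  0.135 ] turn [-0.1 -0.1  0.1]
```

View pics/c11.png

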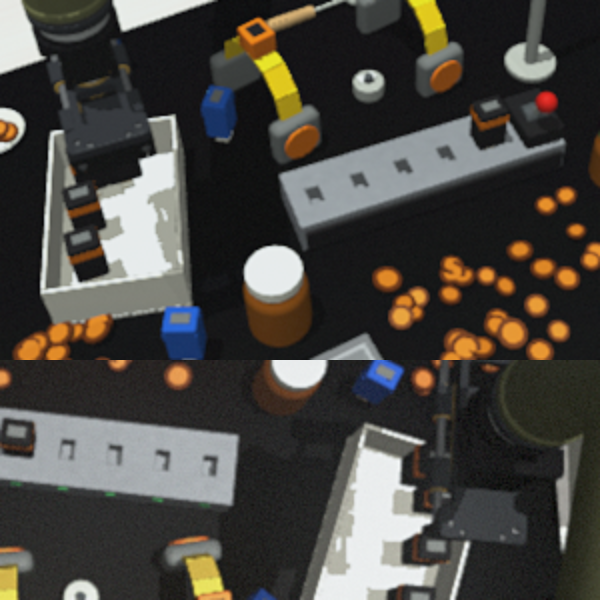

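Packs 1 to 3 stand in the tub, only pack 5 is left in the charger, and pack 4 is above the tub. I'll place it and fetch pack 5.

```bash
H="python3 -m handwheel"
$H '[{"x":-0.001,"y":0,"z":0.03,"wx":0,"wy":0,"wz":0},{"x":-0.001,"y":0,"z":0.06,"wx":0,"wy":0,"wz":0},{"x":-0.001,"y":0,"z":0.09,"wx":0,"wy":0,"wz":0},{"x":-0.001,"y":0,"z":0.115,"wx":0,"wy":0,"wz":0},{"x":-0.001,"y":0,"z":0.133,"wx":0,"wy":0,"wz":0},{"x":-0.001,"y":0,"z":0.133,"wx":0,"wy":0,"wz":0}]'
$H '[{"x":0,"y":0,"z":0,"wx":0,"wy":0,"wz":0},{"x":0,"y":0,"z":0,"wx":0,"wy":0,"wz":0},{"x":0,"y":0,"z":0,"wx":0,"wy":0,"wz":0},{"x":0,"y":0,"z":-0.03,"wx":0,"wy":0,"wz":0},{"x":0,"y":0,"z":-0.07,"wx":0,"wy":0,"wz":0},{"x":0,"y":0,"z":-0.11,"wx":0,"wy":0,"wz":0},{"x":0,"y":0,"z":-0.14,"wx":0,"wy":0,"wz":0},{"x":0,"y":0,"z":-0.14,"wx":0,"wy":0,"wz":0}]' 0.05
$H '[{"x":0.03,"y":0.001,"z":0,"wx":0,"wy":0,"wz":0},{"x":0.07,"y":0.002,"z":0,"wx":0,"wy":0,"wz":0},{"x":0.11,"y":0.004,"z":0,"wx":0,"wy":0,"wz":0},{"x":0.15,"y":0.005,"z":0,"wx":0,"wy":0,"wz":0},{"x":0.19,"y":0.006,"z":0,"wx":0,"wy":0,"wz":0},{"x":0.23,"y":0.008,"z":0,"wx":0,"wy":0,"wz":0},{"x":0.27,"y":0.009,"z":0,"wx":0,"wy":0,"wz":0},{"x":0.31,"y":0.01,"z":0,"wx":0,"wy":0,"wz":0},{"x":0.35,"y":0.012,"z":0,"wx":0,"wy":0,"wz":0},{"x":0.385,"y":0.013,"z":0,"wx":0,"wy":0,"wz":0}]' 0.06
$H '[{"x":0.025,"y":0.001,"z":0,"wx":0,"wy":0,"wz":0},{"x":0.04,"y":0.001,"z":0,"wx":0,"wy":0,"wz":0},{"x":0.04,"y":0.001,"z":0,"wx":0,"wy":0,"wz":0},{"x":0.04,"y":0.001,"z":0,"wx":0,"wy":0,"wz":0}]' |head -2
python3 go.py .618 .0687 .064 83.4
```

```text
time: 34.37
position: [0.5528, -0.3506, 0.0461]
tool_rot: [-2.335, -2.09, 0.003]
ft_force: [-1.9, 0.3, -1.2]
grip_width: 0.34
grip_force: 49.8
time: 35.03
position: [0.5601, -0.3553, 0.2013]
tool_rot: [2.332, 2.082, 0.006]
ft_force: [1.0, 0.7, 0.3]
grip_width: 0.573
grip_force: 0.0
time: 35.87
position: [0.6126, 0.0306, 0.1927]
tool_rot: [2.34, 2.092, 0.004]
ft_force: [0.5, -0.1, -0.4]
grip_width: 0.691
grip_force: 0.0
time: 36.2
position: [0.6178, 0.0676, 0.1919]
shift [ 1.100e-03 -1.000e-04  1.279e-01] turn [0.1 0.  0.2]
```

```bash
H="python3 -m handwheel"
$H '[{"x":0.001,"y":0.001,"z":0.03,"wx":0,"wy":0,"wz":0},{"x":0.001,"y":0.001,"z":0.06,"wx":0,"wy":0,"wz":0},{"x":0.001,"y":0.001,"z":0.09,"wx":0,"wy":0,"wz":0},{"x":0.001,"y":0.001,"z":0.115,"wx":0,"wy":0,"wz":0},{"x":0.001,"y":0.001,"z":0.127,"wx":0,"wy":0,"wz":0},{"x":0.001,"y":0.001,"z":0.127,"wx":0,"wy":0,"wz":0}]'
$H '[{"x":0,"y":0,"z":0,"wx":0,"wy":0,"wz":0},{"x":0,"y":0,"z":0,"wx":0,"wy":0,"wz":0},{"x":0,"y":0,"z":0,"wx":0,"wy":0,"wz":0},{"x":0,"y":0,"z":0,"wx":0,"wy":0,"wz":0},{"x":0,"y":0,"z":0,"wx":0,"wy":0,"wz":0},{"x":0,"y":0,"z":0,"wx":0,"wy":0,"wz":0},{"x":0,"y":0,"z":0,"wx":0,"wy":0,"wz":0},{"x":0,"y":0,"z":0,"wx":0,"wy":0,"wz":0}]' 0.015 50
$H '[{"x":0,"y":0,"z":-0.004,"wx":0,"wy":0,"wz":0},{"x":0,"y":0,"z":-0.008,"wx":0,"wy":0,"wz":0},{"x":0,"y":0,"z":-0.012,"wx":0,"wy":0,"wz":0},{"x":0,"y":0,"z":-0.016,"wx":0,"wy":0,"wz":0},{"x":0,"y":0,"z":-0.03,"wx":0,"wy":0,"wz":0},{"x":0,"y":0,"z":-0.06,"wx":0,"wy":0,"wz":0},{"x":0,"y":0,"z":-0.09,"wx":0,"wy":0,"wz":0},{"x":0,"y":0,"z":-0.12,"wx":0,"wy":0,"wz":0},{"x":0,"y":0,"z":-0.12,"wx":0,"wy":0,"wz":0},{"x":0,"y":0,"z":-0.12,"wx":0,"wy":0,"wz":0}]'
$H '[{"x":-0.03,"y":-0.008,"z":0,"wx":0,"wy":0,"wz":0},{"x":-0.07,"y":-0.018,"z":0,"wx":0,"wy":0,"wz":0},{"x":-0.11,"y":-0.028,"z":0,"wx":0,"wy":0,"wz":0},{"x":-0.15,"y":-0.038,"z":0,"wx":0,"wy":0,"wz":0},{"x":-0.19,"y":-0.048,"z":0,"wx":0,"wy":0,"wz":0},{"x":-0.23,"y":-0.058,"z":0,"wx":0,"wy":0,"wz":0},{"x":-0.27,"y":-0.068,"z":0,"wx":0,"wy":0,"wz":0},{"x":-0.31,"y":-0.078,"z":0,"wx":0,"wy":0,"wz":0},{"x":-0.345,"y":-0.087,"z":0,"wx":0,"wy":0,"wz":0},{"x":-0.38,"y":-0.096,"z":0,"wx":0,"wy":0,"wz":0}]'
$H '[{"x":-0.02,"y":-0.005,"z":0,"wx":0,"wy":0,"wz":0},{"x":-0.026,"y":-0.006,"z":0,"wx":0,"wy":0,"wz":0},{"x":-0.026,"y":-0.006,"z":0,"wx":0,"wy":0,"wz":0},{"x":-0.026,"y":-0.006,"z":0,"wx":0,"wy":0,"wz":0}]'
python3 go.py .470 -.323 .048 83.4
```

```text
time: 36.7
position: [0.6167, 0.0647, 0.0609]
tool_rot: [-2.345, -2.087, 0.007]
ft_force: [-1.0, -0.8, 0.7]
grip_width: 0.686
grip_force: 0.0
time: 37.37
position: [0.6189, 0.0679, 0.0644]
tool_rot: [2.343, 2.092, 0.001]
ft_force: [-1.5, -0.7, 5.0]
grip_width: 0.343
grip_force: 49.7
time: 38.2
position: [0.6203, 0.0686, 0.1876]
tool_rot: [2.34, 2.09, 0.007]
ft_force: [0.3, -0.6, -1.9]
grip_width: 0.343
grip_force: 49.7
time: 39.03
position: [0.4783, -0.3007, 0.1831]
tool_rot: [-2.344, -2.09, 0.001]
ft_force: [0.7, -1.1, -1.6]
grip_width: 0.341
grip_force: 49.7
time: 39.37
position: [0.4716, -0.3225, 0.1832]
tool_rot: [-2.342, -2.092, -0.002]
ft_force: [1.1, 0.2, -1.4]
grip_width: 0.34
grip_force: 49.7
shift [-0.0009 -0.0015  0.1352] turn [-0.  -0.1  0.2]
```

```bash
H="python3 -m handwheel"
$H '[{"x":-0.001,"y":-0.001,"z":0.03,"wx":0,"wy":0,"wz":0},{"x":-0.001,"y":-0.001,"z":0.06,"wx":0,"wy":0,"wz":0},{"x":-0.001,"y":-0.001,"z":0.09,"wx":0,"wy":0,"wz":0},{"x":-0.001,"y":-0.001,"z":0.115,"wx":0,"wy":0,"wz":0},{"x":-0.001,"y":-0.001,"z":0.133,"wx":0,"wy":0,"wz":0},{"x":-0.001,"y":-0.001,"z":0.133,"wx":0,"wy":0,"wz":0}]'
$H '[{"x":0,"y":0,"z":0,"wx":0,"wy":0,"wz":0},{"x":0,"y":0,"z":0,"wx":0,"wy":0,"wz":0},{"x":0,"y":0,"z":0,"wx":0,"wy":0,"wz":0},{"x":0,"y":0,"z":-0.03,"wx":0,"wy":0,"wz":0},{"x":0,"y":0,"z":-0.07,"wx":0,"wy":0,"wz":0},{"x":0,"y":0,"z":-0.11,"wx":0,"wy":0,"wz":0},{"x":0,"y":0,"z":-0.15,"wx":0,"wy":0,"wz":0},{"x":0,"y":0,"z":-0.19,"wx":0,"wy":0,"wz":0},{"x":0,"y":0,"z":-0.21,"wx":0,"wy":0,"wz":0},{"x":0,"y":0,"z":-0.21,"wx":0,"wy":0,"wz":0}]' 0.05
cat > hs.py <<'E'
from h import *
import sys
d=ctrl.get_image('top');i=np.ascontiguousarray(d['image'][:,:,::-1]);hsv=cv2.cvtColor(i,cv2.COLOR_BGR2HSV)
m=cv2.inRange(hsv,(5,150,120),(16,255,255));m[:200]=0;m[330:]=0
for c in cv2.findContours(m,0,2)[0]:
    if cv2.contourArea(c)<100:continue
    (u,v),wh,a=cv2.minAreaRect(c)
    if 130<u<460:print('blk',np.round([u,v],1),np.round(wh,1),round(a,1),np.round(onz(d,u,v,.157),4))
m=cv2.inRange(hsv,(22,120,100),(33,255,255))
n,l,s,c=cv2.connectedComponentsWithStats(m)
for k in range(1,n):
    if s[k,4]>40:print('yellow',np.round(c[k],1),s[k,4],np.round(onz(d,*c[k],.115),4))
E
python3 hs.py
python3 -c "
from h import *
d=save('scene','s12.png');t=save('top','t12.png')
cv2.imwrite('pics/c12.png',np.vstack([cv2.resize(d['image'][180:380,130:430,::-1],(525,350)),cv2.resize(t['image'][200:340,230:530,::-1],(525,245))]))"
```

```text
time: 39.87
position: [0.4684, -0.3202, 0.0466]
tool_rot: [-2.333, -2.091, 0.0]
ft_force: [-0.5, 0.4, -2.2]
grip_width: 0.341
grip_force: 49.7
time: 40.7
position: [0.4735, -0.3262, 0.2689]
tool_rot: [2.333, 2.084, 0.003]
ft_force: [0.0, -0.2, 0.9]
grip_width: 0.572
grip_force: 0.0
blk [281.1 280.8] [17.2 17.1] 84.8 [0.4042 0.0776 0.157 ]
blk [387.6 274.6] [17.6 16.1] 80.5 [ 0.4165 -0.1394  0.157 ]
yellow [381.4 256.7] 281 [ 0.4582 -0.1337  0.115 ]
yellow [281.1 262.3] 284 [0.4463 0.0815 0.115 ]
yellow [387.8 295.9] 348 [ 0.3746 -0.1454  0.115 ]
yellow [284.6 301.7] 374 [0.3626 0.0732 0.115 ]
```

View pics/c12.png

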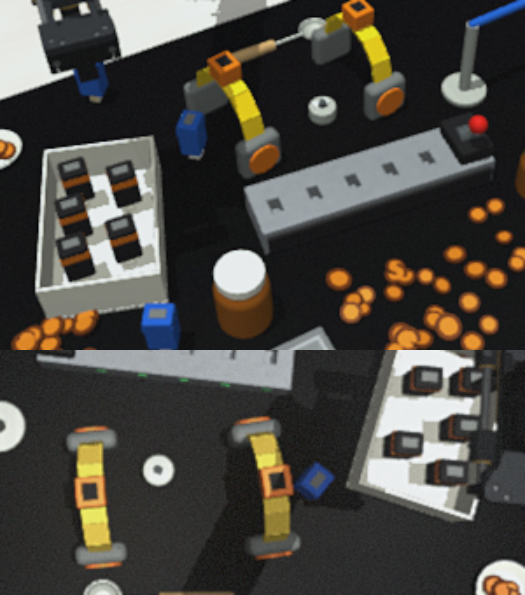

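All five packs stand in the tub. Headset 2 was knocked to about (0.4165,-0.139) and still stands; headset 1 is unmoved. I'll take headset 1 first.

```bash
H="python3 -m handwheel"; python3 go.py .4042 .0776 .26 95.2
$H '[{"x":0.03,"y":-0.007,"z":0,"wx":0,"wy":0,"wz":-2},{"x":0.07,"y":-0.018,"z":0,"wx":0,"wy":0,"wz":-4},{"x":0.11,"y":-0.028,"z":0,"wx":0,"wy":0,"wz":-6},{"x":0.15,"y":-0.039,"z":0,"wx":0,"wy":0,"wz":-8},{"x":0.19,"y":-0.05,"z":0,"wx":0,"wy":0,"wz":-10},{"x":0.23,"y":-0.064,"z":0,"wx":0,"wy":0,"wz":-12},{"x":0.27,"y":-0.076,"z":0,"wx":0,"wy":0,"wz":-12},{"x":0.31,"y":-0.087,"z":0,"wx":0,"wy":0,"wz":-12},{"x":0.35,"y":-0.1,"z":0,"wx":0,"wy":0,"wz":-12},{"x":0.375,"y":-0.11,"z":0,"wx":0,"wy":0,"wz":-12}]' 0.06 40
$H '[{"x":0.015,"y":-0.005,"z":0,"wx":0,"wy":0,"wz":0},{"x":0.015,"y":-0.005,"z":0,"wx":0,"wy":0,"wz":0},{"x":0.015,"y":-0.005,"z":0,"wx":0,"wy":0,"wz":0},{"x":0.015,"y":-0.005,"z":0,"wx":0,"wy":0,"wz":0}]'
python3 go.py .4042 .0776 .134 95.2
```

```text
shift [ 0.3924 -0.111   0.0007] turn [  0.    0.1 -11.7]
time: 41.68
position: [0.4015, 0.0636, 0.2597]
tool_rot: [-2.11, -2.328, 0.002]
ft_force: [1.3, 0.1, 0.2]
grip_width: 0.692
grip_force: 0.0
time: 42.02
position: [0.3966, 0.0735, 0.2598]
tool_rot: [-2.113, -2.324, 0.002]
ft_force: [-0.5, -0.1, -0.5]
grip_width: 0.692
grip_force: 0.0
shift [0.0033 0.0082 0.1258] turn [-0.1  0.   0.3]
```

```bash
H="python3 -m handwheel"
$H '[{"x":0.003,"y":0.008,"z":0.02,"wx":0,"wy":0,"wz":0},{"x":0.003,"y":0.008,"z":0.05,"wx":0,"wy":0,"wz":0},{"x":0.003,"y":0.008,"z":0.08,"wx":0,"wy":0,"wz":0},{"x":0.003,"y":0.008,"z":0.08,"wx":0,"wy":0,"wz":0},{"x":0.003,"y":0.008,"z":0.08,"wx":0,"wy":0,"wz":0},{"x":0.003,"y":0.008,"z":0.08,"wx":0,"wy":0,"wz":0}]'
python3 go.py .4042 .0776 .134 95.2;python3 hs.py
```

```text
time: 42.52
position: [0.4055, 0.0774, 0.1819]
tool_rot: [2.114, 2.323, 0.002]
ft_force: [0.7, -0.1, 0.8]
grip_width: 0.689
grip_force: 0.0
shift [ 0.0003 -0.0013  0.0479] turn [ 0.1 -0.   0.2]
blk [387.9 274.4] [17.5 17. ] 81.9 [ 0.4169 -0.1401  0.157 ]
yellow [381.6 256.8] 290 [ 0.4579 -0.134   0.115 ]
yellow [387.8 295.6] 362 [ 0.3751 -0.1453  0.115 ]
```

```bash
H="python3 -m handwheel"
$H '[{"x":0,"y":-0.001,"z":0.015,"wx":0,"wy":0,"wz":0},{"x":0,"y":-0.001,"z":0.03,"wx":0,"wy":0,"wz":0},{"x":0,"y":-0.001,"z":0.042,"wx":0,"wy":0,"wz":0},{"x":0,"y":-0.001,"z":0.048,"wx":0,"wy":0,"wz":0},{"x":0,"y":-0.001,"z":0.048,"wx":0,"wy":0,"wz":0},{"x":0,"y":-0.001,"z":0.048,"wx":0,"wy":0,"wz":0}]'
$H '[{"x":0,"y":0,"z":0,"wx":0,"wy":0,"wz":0},{"x":0,"y":0,"z":0,"wx":0,"wy":0,"wz":0},{"x":0,"y":0,"z":0,"wx":0,"wy":0,"wz":0},{"x":0,"y":0,"z":0,"wx":0,"wy":0,"wz":0},{"x":0,"y":0,"z":0,"wx":0,"wy":0,"wz":0},{"x":0,"y":0,"z":0,"wx":0,"wy":0,"wz":0},{"x":0,"y":0,"z":0,"wx":0,"wy":0,"wz":0},{"x":0,"y":0,"z":0,"wx":0,"wy":0,"wz":0}]' 0.02 40
$H '[{"x":0,"y":0,"z":-0.01,"wx":0,"wy":0,"wz":0},{"x":0,"y":0,"z":-0.025,"wx":0,"wy":0,"wz":0},{"x":0,"y":0,"z":-0.045,"wx":0,"wy":0,"wz":0},{"x":0,"y":0,"z":-0.07,"wx":0,"wy":0,"wz":0},{"x":0,"y":0,"z":-0.095,"wx":0,"wy":0,"wz":0},{"x":0,"y":0,"z":-0.12,"wx":0,"wy":0,"wz":0},{"x":0,"y":0,"z":-0.145,"wx":0,"wy":0,"wz":0},{"x":0,"y":0,"z":-0.16,"wx":0,"wy":0,"wz":0},{"x":0,"y":0,"z":-0.17,"wx":0,"wy":0,"wz":0},{"x":0,"y":0,"z":-0.17,"wx":0,"wy":0,"wz":0}]'
python3 go.py .4965 .385 .30 92.9
python3 -c "
from h import *
d=save('scene','s13.png');t=save('top','t13.png')
cv2.imwrite('pics/c13.png',cv2.resize(d['image'][60:300,200:500,::-1],(750,600)))"
```

```text
time: 43.07
position: [0.4043, 0.0782, 0.1337]
tool_rot: [2.112, 2.324, 0.002]
ft_force: [-0.5, 0.5, 0.1]
grip_width: 0.689
grip_force: 0.0
time: 43.73
position: [0.4036, 0.0781, 0.1328]
tool_rot: [2.112, 2.325, -0.0]
ft_force: [-0.8, -0.3, 2.6]
grip_width: 0.398
grip_force: 40.0
time: 44.57
position: [0.4044, 0.0784, 0.3045]
tool_rot: [2.11, 2.324, 0.003]
ft_force: [0.5, 0.4, -2.6]
grip_width: 0.391
grip_force: 40.0
shift [0.2963 0.1211 0.0048] turn [0.2 0.  2.6]
```

View pics/c13.png

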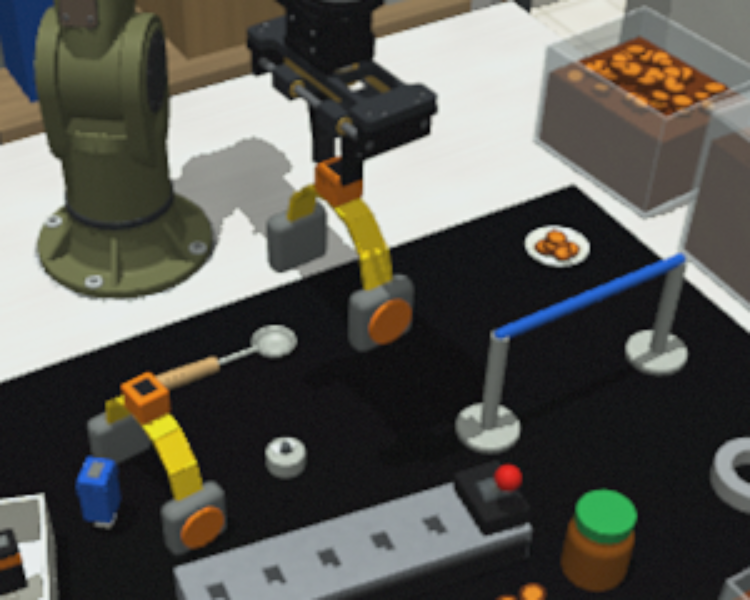

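Headset 1 hangs level in the gripper. I'll carry it gently over the rail's far half.

```bash
H="python3 -m handwheel"
$H '[{"x":0.01,"y":0.004,"z":-0.005,"wx":0,"wy":0,"wz":0},{"x":0.03,"y":0.012,"z":-0.01,"wx":0,"wy":0,"wz":0},{"x":0.055,"y":0.022,"z":-0.015,"wx":0,"wy":0,"wz":1},{"x":0.08,"y":0.033,"z":-0.015,"wx":0,"wy":0,"wz":1},{"x":0.105,"y":0.043,"z":-0.015,"wx":0,"wy":0,"wz":2},{"x":0.13,"y":0.053,"z":-0.015,"wx":0,"wy":0,"wz":2},{"x":0.155,"y":0.063,"z":-0.015,"wx":0,"wy":0,"wz":2.6},{"x":0.18,"y":0.074,"z":-0.015,"wx":0,"wy":0,"wz":2.6},{"x":0.205,"y":0.084,"z":-0.015,"wx":0,"wy":0,"wz":2.6},{"x":0.23,"y":0.094,"z":-0.015,"wx":0,"wy":0,"wz":2.6}]'
$H '[{"x":0.02,"y":0.008,"z":0,"wx":0,"wy":0,"wz":0},{"x":0.038,"y":0.016,"z":0,"wx":0,"wy":0,"wz":0},{"x":0.052,"y":0.021,"z":0,"wx":0,"wy":0,"wz":0},{"x":0.06,"y":0.025,"z":0,"wx":0,"wy":0,"wz":0},{"x":0.065,"y":0.027,"z":0,"wx":0,"wy":0,"wz":0},{"x":0.065,"y":0.027,"z":0,"wx":0,"wy":0,"wz":0},{"x":0.065,"y":0.027,"z":0,"wx":0,"wy":0,"wz":0},{"x":0.065,"y":0.027,"z":0,"wx":0,"wy":0,"wz":0},{"x":0.065,"y":0.027,"z":0,"wx":0,"wy":0,"wz":0}]'
python3 go.py .4965 .385 .160 92.9
python3 - <<'E'
from h import *
t=ctrl.get_image('top');hsv=cv2.cvtColor(np.ascontiguousarray(t['image'][:,:,::-1]),cv2.COLOR_BGR2HSV)
m=cv2.inRange(hsv,(100,150,60),(130,255,255));m[:,260:]=0
c=max(cv2.findContours(m,0,2)[0],key=cv2.contourArea);print(cv2.boundingRect(c))
E
```

```text
time: 45.5
position: [0.475, 0.3165, 0.3155]
tool_rot: [-2.164, -2.275, 0.005]
ft_force: [-0.8, -0.7, -1.5]
grip_width: 0.391
grip_force: 40.0
time: 46.25
position: [0.4989, 0.3814, 0.3177]
tool_rot: [2.165, 2.275, -0.001]
ft_force: [-0.7, -0.3, -2.0]
grip_width: 0.396
grip_force: 40.0
shift [ 0.0038 -0.0023  0.1576] turn [ 0.   0.1 -0.1]
(110, 231, 110, 11)
```

```bash
H="python3 -m handwheel"
$H '[{"x":0.003,"y":-0.002,"z":0.015,"wx":0,"wy":0,"wz":0},{"x":0.003,"y":-0.002,"z":0.035,"wx":0,"wy":0,"wz":0},{"x":0.003,"y":-0.002,"z":0.055,"wx":0,"wy":0,"wz":0},{"x":0.003,"y":-0.002,"z":0.075,"wx":0,"wy":0,"wz":0},{"x":0.003,"y":-0.002,"z":0.095,"wx":0,"wy":0,"wz":0},{"x":0.003,"y":-0.002,"z":0.115,"wx":0,"wy":0,"wz":0},{"x":0.003,"y":-0.002,"z":0.13,"wx":0,"wy":0,"wz":0},{"x":0.003,"y":-0.002,"z":0.142,"wx":0,"wy":0,"wz":0},{"x":0.003,"y":-0.002,"z":0.15,"wx":0,"wy":0,"wz":0},{"x":0.003,"y":-0.002,"z":0.155,"wx":0,"wy":0,"wz":0}]'
$H '[{"x":0,"y":0,"z":0.003,"wx":0,"wy":0,"wz":0},{"x":0,"y":0,"z":0.005,"wx":0,"wy":0,"wz":0},{"x":0,"y":0,"z":0.005,"wx":0,"wy":0,"wz":0},{"x":0,"y":0,"z":0.005,"wx":0,"wy":0,"wz":0}]'
python3 -c "
from h import *
d=save('scene','s14.png')
cv2.imwrite('pics/c14.png',cv2.resize(d['image'][100:260,340:520,::-1],(675,600)))"
```

```text
time: 47.13
position: [0.4966, 0.3847, 0.1619]
tool_rot: [2.165, 2.276, -0.001]
ft_force: [0.2, 0.9, -1.8]
grip_width: 0.398
grip_force: 40.0
time: 47.47
position: [0.4968, 0.3856, 0.1582]
tool_rot: [2.164, 2.277, 0.001]
ft_force: [0.2, 0.0, -1.3]
grip_width: 0.397
grip_force: 40.0
```

View pics/c14.png

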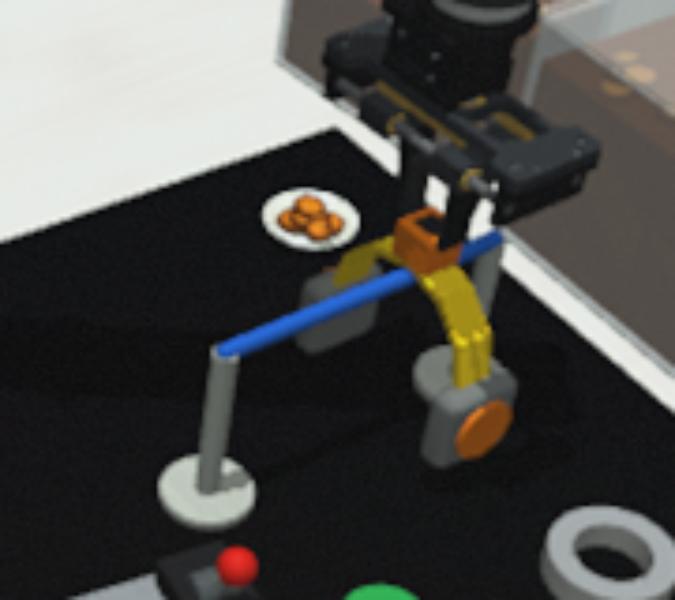

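The band straddles the bar, clear of the far post. I'll settle it onto the bar, release it and lift.

```bash
H="python3 -m handwheel"
$H '[{"x":0,"y":0,"z":0.002,"wx":0,"wy":0,"wz":0},{"x":0,"y":0,"z":0.002,"wx":0,"wy":0,"wz":0}]'
$H '[{"x":0,"y":0,"z":0.002,"wx":0,"wy":0,"wz":0},{"x":0,"y":0,"z":0.002,"wx":0,"wy":0,"wz":0}]'
$H '[{"x":0,"y":0,"z":0,"wx":0,"wy":0,"wz":0},{"x":0,"y":0,"z":0,"wx":0,"wy":0,"wz":0},{"x":0,"y":0,"z":0,"wx":0,"wy":0,"wz":0},{"x":0,"y":0,"z":0,"wx":0,"wy":0,"wz":0},{"x":0,"y":0,"z":-0.01,"wx":0,"wy":0,"wz":0},{"x":0,"y":0,"z":-0.03,"wx":0,"wy":0,"wz":0},{"x":0,"y":0,"z":-0.07,"wx":0,"wy":0,"wz":0},{"x":0,"y":0,"z":-0.11,"wx":0,"wy":0,"wz":0},{"x":0,"y":0,"z":-0.11,"wx":0,"wy":0,"wz":0}]' 0.06
python3 hs.py; python3 go.py .4169 -.1401 .25 99
```

```text
time: 47.68
position: [0.4969, 0.3859, 0.1564]
tool_rot: [2.164, 2.277, 0.002]
ft_force: [1.0, 0.2, 1.1]
grip_width: 0.395
grip_force: 40.0
time: 47.85
position: [0.4971, 0.3861, 0.1562]
tool_rot: [2.164, 2.276, 0.003]
ft_force: [-1.4, -2.7, 9.6]
grip_width: 0.396
grip_force: 40.0
time: 48.6
position: [0.4983, 0.3887, 0.2724]
tool_rot: [2.164, 2.276, 0.019]
ft_force: [0.2, 1.5, 1.2]
grip_width: 0.689
grip_force: 0.0
blk [387.9 274.4] [17.5 17. ] 81.9 [ 0.4169 -0.1401  0.157 ]
yellow [137.1 218. ] 220 [0.5429 0.395  0.115 ]
yellow [136.1 249.5] 152 [0.4741 0.3931 0.115 ]
yellow [381.7 256.8] 286 [ 0.4578 -0.1342  0.115 ]
yellow [387.8 295.7] 364 [ 0.375  -0.1452  0.115 ]
shift [-0.5232 -0.1076  0.0155] turn [ 0.4 -0.3 -6.1]
```

```bash
H="python3 -m handwheel"
$H '[{"x":-0.03,"y":-0.006,"z":0,"wx":0,"wy":0,"wz":0},{"x":-0.07,"y":-0.014,"z":0,"wx":0,"wy":0,"wz":-1},{"x":-0.11,"y":-0.023,"z":0,"wx":0,"wy":0,"wz":-2},{"x":-0.15,"y":-0.031,"z":0,"wx":0,"wy":0,"wz":-3},{"x":-0.19,"y":-0.039,"z":0,"wx":0,"wy":0,"wz":-4},{"x":-0.23,"y":-0.047,"z":0,"wx":0,"wy":0,"wz":-5},{"x":-0.27,"y":-0.056,"z":0,"wx":0,"wy":0,"wz":-5},{"x":-0.31,"y":-0.064,"z":0,"wx":0,"wy":0,"wz":-5},{"x":-0.35,"y":-0.072,"z":0,"wx":0,"wy":0,"wz":-5},{"x":-0.39,"y":-0.08,"z":0,"wx":0,"wy":0,"wz":-5}]'
python3 go.py .4169 -.1401 .25 98
python3 hs.py
```

```text
time: 49.48
position: [0.4353, -0.0105, 0.2636]
tool_rot: [2.063, 2.367, -0.002]
ft_force: [0.5, -0.3, -0.4]
grip_width: 0.692
grip_force: 0.0
shift [-0.1259 -0.0358  0.0139] turn [ 0.   0.1 -0.2]
blk [387.9 274.4] [17.5 17. ] 81.9 [ 0.4169 -0.1401  0.157 ]
yellow [137.6 217.8] 227 [0.5435 0.3939 0.115 ]
yellow [137.3 258.1] 438 [0.4556 0.3895 0.115 ]
yellow [381.9 257. ] 280 [ 0.4574 -0.1346  0.115 ]
yellow [387.8 295.7] 362 [ 0.375  -0.1453  0.115 ]
```

```bash
python3 -c "
from h import *
d=save('scene','s15.png')
cv2.imwrite('pics/c15.png',cv2.resize(d['image'][130:260,360:500,::-1],(646,600)))"
```

```text
(no output)
```

View pics/c15.png

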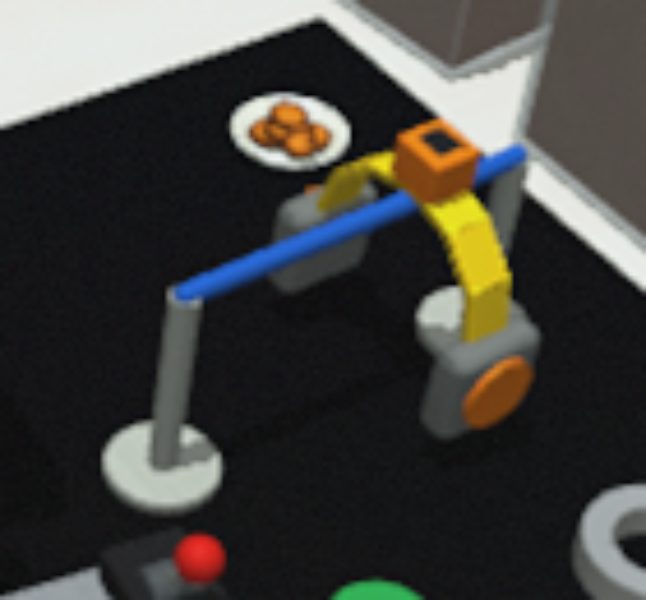

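Headset 1 hangs level on the bar (block at crop 435,165). Now headset 2, checking by numbers from here.

```bash
H="python3 -m handwheel"
$H '[{"x":-0.03,"y":-0.008,"z":0,"wx":0,"wy":0,"wz":0},{"x":-0.065,"y":-0.018,"z":0.005,"wx":0,"wy":0,"wz":0},{"x":-0.095,"y":-0.027,"z":0.01,"wx":0,"wy":0,"wz":0},{"x":-0.115,"y":-0.033,"z":0.013,"wx":0,"wy":0,"wz":0},{"x":-0.126,"y":-0.036,"z":0.013,"wx":0,"wy":0,"wz":0},{"x":-0.126,"y":-0.036,"z":0.04,"wx":0,"wy":0,"wz":0},{"x":-0.126,"y":-0.036,"z":0.07,"wx":0,"wy":0,"wz":0},{"x":-0.126,"y":-0.036,"z":0.08,"wx":0,"wy":0,"wz":0},{"x":-0.126,"y":-0.036,"z":0.08,"wx":0,"wy":0,"wz":0},{"x":-0.126,"y":-0.036,"z":0.08,"wx":0,"wy":0,"wz":0}]'
python3 go.py .4169 -.1401 .134 98
```

```text
time: 50.42
position: [0.4184, -0.1372, 0.1841]
tool_rot: [-2.061, -2.37, -0.0]
ft_force: [0.3, -0.6, -0.3]
grip_width: 0.689
grip_force: 0.0
shift [-0.0027 -0.0018  0.0501] turn [-0. -0. -0.]
```

```bash
H="python3 -m handwheel"
$H '[{"x":-0.002,"y":-0.002,"z":0.015,"wx":0,"wy":0,"wz":0},{"x":-0.002,"y":-0.002,"z":0.03,"wx":0,"wy":0,"wz":0},{"x":-0.002,"y":-0.002,"z":0.044,"wx":0,"wy":0,"wz":0},{"x":-0.002,"y":-0.002,"z":0.05,"wx":0,"wy":0,"wz":0},{"x":-0.002,"y":-0.002,"z":0.05,"wx":0,"wy":0,"wz":0},{"x":-0.002,"y":-0.002,"z":0.05,"wx":0,"wy":0,"wz":0}]'
$H '[{"x":0,"y":0,"z":0,"wx":0,"wy":0,"wz":0},{"x":0,"y":0,"z":0,"wx":0,"wy":0,"wz":0},{"x":0,"y":0,"z":0,"wx":0,"wy":0,"wz":0},{"x":0,"y":0,"z":0,"wx":0,"wy":0,"wz":0},{"x":0,"y":0,"z":0,"wx":0,"wy":0,"wz":0},{"x":0,"y":0,"z":0,"wx":0,"wy":0,"wz":0},{"x":0,"y":0,"z":0,"wx":0,"wy":0,"wz":0},{"x":0,"y":0,"z":0,"wx":0,"wy":0,"wz":0}]' 0.02 40
$H '[{"x":0,"y":0,"z":-0.01,"wx":0,"wy":0,"wz":0},{"x":0,"y":0,"z":-0.025,"wx":0,"wy":0,"wz":0},{"x":0,"y":0,"z":-0.045,"wx":0,"wy":0,"wz":0},{"x":0,"y":0,"z":-0.07,"wx":0,"wy":0,"wz":0},{"x":0,"y":0,"z":-0.095,"wx":0,"wy":0,"wz":0},{"x":0,"y":0,"z":-0.12,"wx":0,"wy":0,"wz":0},{"x":0,"y":0,"z":-0.145,"wx":0,"wy":0,"wz":0},{"x":0,"y":0,"z":-0.165,"wx":0,"wy":0,"wz":0},{"x":0,"y":0,"z":-0.18,"wx":0,"wy":0,"wz":0},{"x":0,"y":0,"z":-0.18,"wx":0,"wy":0,"wz":0}]'
python3 go.py .5015 .285 .315 92.9;python3 hs.py
```

```text
time: 50.92
position: [0.4173, -0.1403, 0.1349]
tool_rot: [2.062, 2.369, 0.001]
ft_force: [0.1, -0.1, 0.8]
grip_width: 0.69
grip_force: 0.0
time: 51.58
position: [0.4161, -0.1404, 0.1338]
tool_rot: [-2.063, -2.369, 0.001]
ft_force: [-1.4, -0.2, 2.4]
grip_width: 0.391
grip_force: 40.0
time: 52.42
position: [0.4181, -0.1405, 0.3171]
tool_rot: [2.059, 2.365, 0.002]
ft_force: [0.7, -1.5, -2.3]
grip_width: 0.386
grip_force: 40.0
shift [0.4099 0.1412 0.0014] turn [0.3 0.2 5. ]
yellow [137.6 217.8] 224 [0.5434 0.394  0.115 ]
yellow [137.2 258.1] 437 [0.4556 0.3896 0.115 ]
yellow [398.3 302.7] 65 [ 0.3602 -0.1671  0.115 ]
```

```bash
H="python3 -m handwheel"
$H '[{"x":0.01,"y":0.003,"z":0,"wx":0,"wy":0,"wz":0},{"x":0.03,"y":0.01,"z":0,"wx":0,"wy":0,"wz":0},{"x":0.055,"y":0.019,"z":0,"wx":0,"wy":0,"wz":1},{"x":0.08,"y":0.028,"z":0,"wx":0,"wy":0,"wz":1},{"x":0.105,"y":0.036,"z":0,"wx":0,"wy":0,"wz":2},{"x":0.13,"y":0.045,"z":0,"wx":0,"wy":0,"wz":2},{"x":0.155,"y":0.053,"z":0,"wx":0,"wy":0,"wz":3},{"x":0.18,"y":0.062,"z":0,"wx":0,"wy":0,"wz":3},{"x":0.205,"y":0.071,"z":0,"wx":0,"wy":0,"wz":4},{"x":0.23,"y":0.079,"z":0,"wx":0,"wy":0,"wz":5}]'
python3 go.py .5015 .285 .315 92.9
```

```text
time: 53.3
position: [0.4619, 0.1007, 0.3121]
tool_rot: [-2.164, -2.276, 0.002]
ft_force: [0.2, -0.1, -2.0]
grip_width: 0.384
grip_force: 40.0
shift [ 0.182   0.0488 -0.003 ] turn [-0.1  0.  -0. ]
```

```bash
H="python3 -m handwheel"
$H '[{"x":0.025,"y":0.007,"z":0,"wx":0,"wy":0,"wz":0},{"x":0.05,"y":0.014,"z":0,"wx":0,"wy":0,"wz":0},{"x":0.075,"y":0.02,"z":0,"wx":0,"wy":0,"wz":0},{"x":0.1,"y":0.027,"z":0,"wx":0,"wy":0,"wz":0},{"x":0.125,"y":0.034,"z":0,"wx":0,"wy":0,"wz":0},{"x":0.145,"y":0.04,"z":0,"wx":0,"wy":0,"wz":0},{"x":0.16,"y":0.044,"z":0,"wx":0,"wy":0,"wz":0},{"x":0.17,"y":0.046,"z":0,"wx":0,"wy":0,"wz":0},{"x":0.175,"y":0.047,"z":0,"wx":0,"wy":0,"wz":0},{"x":0.178,"y":0.048,"z":0,"wx":0,"wy":0,"wz":0}]'
$H '[{"x":0,"y":0,"z":0,"wx":0,"wy":0,"wz":0},{"x":0,"y":0,"z":0,"wx":0,"wy":0,"wz":0},{"x":0,"y":0,"z":0,"wx":0,"wy":0,"wz":0},{"x":0,"y":0,"z":0,"wx":0,"wy":0,"wz":0}]'|tail -3
python3 go.py .5015 .285 .157 92.9
```

```text
time: 54.13
position: [0.5005, 0.2799, 0.3124]
tool_rot: [-2.16, -2.279, 0.003]
ft_force: [-0.7, 0.2, -2.3]
grip_width: 0.391
grip_force: 40.0
ft_force: [-0.2, -0.5, -1.6]
grip_width: 0.389
grip_force: 40.0
shift [ 0.0075 -0.0004  0.1567] turn [ 0.   0.  -0.1]
```

```bash
H="python3 -m handwheel"
$H '[{"x":0.005,"y":0,"z":0.015,"wx":0,"wy":0,"wz":0},{"x":0.005,"y":0,"z":0.035,"wx":0,"wy":0,"wz":0},{"x":0.005,"y":0,"z":0.055,"wx":0,"wy":0,"wz":0},{"x":0.005,"y":0,"z":0.075,"wx":0,"wy":0,"wz":0},{"x":0.005,"y":0,"z":0.095,"wx":0,"wy":0,"wz":0},{"x":0.005,"y":0,"z":0.115,"wx":0,"wy":0,"wz":0},{"x":0.005,"y":0,"z":0.13,"wx":0,"wy":0,"wz":0},{"x":0.005,"y":0,"z":0.142,"wx":0,"wy":0,"wz":0},{"x":0.005,"y":0,"z":0.15,"wx":0,"wy":0,"wz":0},{"x":0.005,"y":0,"z":0.154,"wx":0,"wy":0,"wz":0}]'
$H '[{"x":0,"y":0,"z":0.002,"wx":0,"wy":0,"wz":0},{"x":0,"y":0,"z":0.002,"wx":0,"wy":0,"wz":0},{"x":0,"y":0,"z":0.002,"wx":0,"wy":0,"wz":0}]'
$H '[{"x":0,"y":0,"z":0.002,"wx":0,"wy":0,"wz":0},{"x":0,"y":0,"z":0.002,"wx":0,"wy":0,"wz":0},{"x":0,"y":0,"z":0.002,"wx":0,"wy":0,"wz":0}]'; python3 hs.py
```

```text
time: 55.3
position: [0.5016, 0.2829, 0.1588]
tool_rot: [-2.165, -2.276, 0.002]
ft_force: [-0.1, 0.4, -1.2]
grip_width: 0.386
grip_force: 40.0
time: 55.55
position: [0.5021, 0.284, 0.1584]
tool_rot: [2.164, 2.277, 0.002]
ft_force: [0.6, 0.0, -1.4]
grip_width: 0.386
grip_force: 40.0
time: 55.8
position: [0.5024, 0.2844, 0.1575]
tool_rot: [2.164, 2.276, 0.003]
ft_force: [-1.3, -0.9, 4.9]
grip_width: 0.386
grip_force: 40.0
yellow [188.5 215. ] 109 [0.5497 0.2838 0.115 ]
```

Contact is made (+5 N). I'll release, lift and move clear.

```bash
H="python3 -m handwheel"
$H '[{"x":0,"y":0,"z":0,"wx":0,"wy":0,"wz":0},{"x":0,"y":0,"z":0,"wx":0,"wy":0,"wz":0},{"x":0,"y":0,"z":0,"wx":0,"wy":0,"wz":0},{"x":0,"y":0,"z":0,"wx":0,"wy":0,"wz":0},{"x":0,"y":0,"z":-0.01,"wx":0,"wy":0,"wz":0},{"x":0,"y":0,"z":-0.03,"wx":0,"wy":0,"wz":0},{"x":0,"y":0,"z":-0.07,"wx":0,"wy":0,"wz":0},{"x":0,"y":0,"z":-0.11,"wx":0,"wy":0,"wz":0},{"x":0,"y":0,"z":-0.14,"wx":0,"wy":0,"wz":0},{"x":0,"y":0,"z":-0.14,"wx":0,"wy":0,"wz":0}]' 0.06
$H '[{"x":-0.03,"y":0,"z":0,"wx":0,"wy":0,"wz":0},{"x":-0.07,"y":0,"z":0,"wx":0,"wy":0,"wz":0},{"x":-0.11,"y":-0.003,"z":0,"wx":0,"wy":0,"wz":0},{"x":-0.15,"y":-0.006,"z":0,"wx":0,"wy":0,"wz":0},{"x":-0.19,"y":-0.009,"z":0,"wx":0,"wy":0,"wz":0},{"x":-0.23,"y":-0.012,"z":0,"wx":0,"wy":0,"wz":0},{"x":-0.27,"y":-0.015,"z":0,"wx":0,"wy":0,"wz":0},{"x":-0.3,"y":-0.015,"z":0,"wx":0,"wy":0,"wz":0},{"x":-0.3,"y":-0.015,"z":0,"wx":0,"wy":0,"wz":0},{"x":-0.3,"y":-0.015,"z":0,"wx":0,"wy":0,"wz":0}]'|head -3
$H '[{"x":0,"y":0,"z":0,"wx":0,"wy":0,"wz":0},{"x":0,"y":0,"z":0,"wx":0,"wy":0,"wz":0},{"x":0,"y":0,"z":0,"wx":0,"wy":0,"wz":0},{"x":0,"y":0,"z":0,"wx":0,"wy":0,"wz":0},{"x":0,"y":0,"z":0,"wx":0,"wy":0,"wz":0},{"x":0,"y":0,"z":0,"wx":0,"wy":0,"wz":0},{"x":0,"y":0,"z":0,"wx":0,"wy":0,"wz":0},{"x":0,"y":0,"z":0,"wx":0,"wy":0,"wz":0}]' >/dev/null
cat > fin.py <<'E'
from h import *
for nm,roi in(('top',(95,190,240,300)),('scene',(340,120,500,260))):
    d=ctrl.get_image(nm);np.savez('pics/fin_%s.npz'%nm,**d);i=np.ascontiguousarray(d['image'][:,:,::-1]);hsv=cv2.cvtColor(i,cv2.COLOR_BGR2HSV)
    for col,lo,hi,z in(('orange',(5,150,100),(16,255,255),.18),('yellow',(20,110,90),(34,255,255),.14),('blue',(100,150,60),(130,255,255),.14),('red',(0,170,80),(4,255,255),.111)):
        m=cv2.inRange(hsv,lo,hi);n,l,s,c=cv2.connectedComponentsWithStats(m)
        for k in range(1,n):
            x0,y0,x1,y1=roi if col!='red' else (240,150,280,200) if nm=='top' else (380,220,420,270)
            if s[k,4]>25 and x0<c[k,0]<x1 and y0<c[k,1]<y1:print(nm,col,np.round(c[k],1),s[k].tolist(),np.round(onz(d,*c[k],z),3))
E
python3 fin.py
```

```text
time: 56.68
position: [0.5036, 0.2863, 0.3029]
tool_rot: [2.162, 2.275, 0.015]
ft_force: [0.2, 0.7, 0.8]
grip_width: 0.687
grip_force: 0.0
time: 57.52
position: [0.5017, -0.019, 0.2955]
tool_rot: [-2.17, -2.271, 0.0]
top orange [192.7 202.2] [186, 201, 16, 3, 26] [0.563 0.257 0.18 ]
top orange [149.2 203.5] [141, 203, 17, 2, 31] [0.56  0.346 0.18 ]
top orange [179.4 230.8] [170, 222, 20, 19, 248] [0.504 0.282 0.18 ]
top orange [129.8 233.6] [120, 225, 21, 19, 264] [0.498 0.381 0.18 ]
top orange [194.5 280.1] [184, 279, 22, 3, 62] [0.404 0.247 0.18 ]
top orange [149.  281.7] [139, 280, 22, 4, 60] [0.401 0.337 0.18 ]
top yellow [185.4 215.3] [176, 209, 22, 16, 209] [0.544 0.283 0.14 ]
top yellow [138.1 217.7] [128, 211, 25, 17, 239] [0.539 0.383 0.14 ]
top yellow [185.2 255.5] [175, 240, 23, 31, 467] [0.458 0.28  0.14 ]
top yellow [137.3 258. ] [127, 243, 25, 30, 452] [0.453 0.379 0.14 ]
top blue [204.1 234.6] [191, 231, 29, 8, 185] [0.502 0.242 0.14 ]
top blue [155.6 236.5] [142, 233, 28, 8, 189] [0.498 0.344 0.14 ]
top blue [110.  238.1] [100, 235, 19, 7, 116] [0.495 0.439 0.14 ]
top
[... 271 characters left out ...]
18 ]
scene orange [467.3 214.3] [460, 207, 15, 15, 132] [0.674 0.285 0.18 ]
scene orange [437.4 228.4] [430, 221, 15, 15, 138] [0.678 0.195 0.18 ]
scene yellow [437.6 167.7] [430, 163, 18, 11, 96] [0.464 0.365 0.14 ]
scene yellow [462.4 186.3] [451, 171, 20, 33, 343] [0.556 0.375 0.14 ]
scene yellow [407.5 180.2] [400, 175, 17, 12, 106] [0.467 0.265 0.14 ]
scene yellow [432.3 200.1] [420, 184, 21, 34, 361] [0.561 0.275 0.14 ]
scene blue [467.6 165.2] [463, 162, 11, 8, 46] [0.494 0.443 0.14 ]
scene blue [441.  176.3] [433, 171, 17, 12, 91] [0.497 0.352 0.14 ]
scene blue [408.7 189.5] [398, 184, 22, 11, 112] [0.499 0.246 0.14 ]
scene red [402.9 250.4] [398, 246, 11, 10, 94] [0.648 0.13  0.111]
```

```bash
H="python3 -m handwheel"
$H '[{"x":0,"y":0,"z":0,"wx":0,"wy":0,"wz":0},{"x":0,"y":0,"z":0,"wx":0,"wy":0,"wz":0},{"x":0,"y":0,"z":0,"wx":0,"wy":0,"wz":0},{"x":0,"y":0,"z":0,"wx":0,"wy":0,"wz":0},{"x":0,"y":0,"z":0,"wx":0,"wy":0,"wz":0},{"x":0,"y":0,"z":0,"wx":0,"wy":0,"wz":0},{"x":0,"y":0,"z":0,"wx":0,"wy":0,"wz":0},{"x":0,"y":0,"z":0,"wx":0,"wy":0,"wz":0},{"x":0,"y":0,"z":0,"wx":0,"wy":0,"wz":0},{"x":0,"y":0,"z":0,"wx":0,"wy":0,"wz":0}]'|head -4
python3 fin.py | grep -E "top (yellow|red)"
python3 - <<'E'
from h import *
for n,ref,(x0,y0,x1,y1) in (('top','top1',(425,130,540,305)),('scene','s12',(140,230,235,365))):
    d=np.load('pics/fin_%s.npz'%n);hsv=cv2.cvtColor(np.ascontiguousarray(d['image'][:,:,::-1]),cv2.COLOR_BGR2HSV)[y0:y1,x0:x1]
    r=np.load('pics/%s.npz'%ref)['image'][y0:y1,x0:x1].astype(int);print(n,'diff px vs ref',int((abs(r-d['image'][y0:y1,x0:x1]).max(2)>60).sum()))
    m=cv2.inRange(hsv,(0,0,100),(180,60,255));c=max(cv2.findContours(m,0,2)[0],key=cv2.contourArea);c=cv2.convexHull(c);(u,v),wh,a=cv2.minAreaRect(c);print(u+x0,v+y0,wh,a,onz(d,u+x0,v+y0,.07))
    inn=np.zeros(m.shape,np.uint8);cv2.drawContours(inn,[c],-1,255,-1)
    dk=cv2.inRange(hsv,(0,0,0),(180,255,70))&inn;k,l,s,cc=cv2.connectedComponentsWithStats(cv2.morphologyEx(dk,cv2.MORPH_OPEN,np.ones((3,3))))
    print([(np.round(cc[j]+[x0,y0]).tolist(),int(s[j,4])) for j in range(1,k) if s[j,4]>30])
E
```

```text
time: 59.12
position: [0.5019, -0.0168, 0.2956]
tool_rot: [2.165, 2.277, -0.0]
ft_force: [-0.2, 0.1, 0.4]
top yellow [185.5 215.3] [176, 209, 22, 16, 209] [0.544 0.283 0.14 ]
top yellow [138.1 217.7] [128, 211, 25, 17, 238] [0.539 0.383 0.14 ]
top yellow [185.2 255.5] [175, 240, 23, 31, 467] [0.458 0.28  0.14 ]
top yellow [137.3 258.1] [127, 243, 25, 30, 452] [0.453 0.379 0.14 ]
top red [261.6 170.7] [256, 165, 12, 12, 106] [0.651 0.127 0.111]
top diff px vs ref 2098
480.4667739868164 239.06932830810547 (69.43869018554688, 101.8450927734375) 16.144338607788086 [ 0.50307006 -0.36506249  0.07      ]
[([471.0, 217.0], 89), ([500.0, 218.0], 107), ([463.0, 221.0], 70), ([489.0, 220.0], 61), ([494.0, 245.0], 103), ([483.0, 246.0], 56), ([461.0, 255.0], 99), ([451.0, 255.0], 43), ([486.0, 271.0], 124), ([476.0, 270.0], 53)]
scene diff px vs ref 168
184.30181503295898 309.70799255371094 (100.08759307861328, 74.42826080322266) 85.3466567993164 [ 0.53311454 -0.37589714  0.07      ]
[([171.0, 278.0], 94), ([199.0, 280.0], 92), ([173.0, 294.0], 232), ([203.0, 292.0], 134), ([173.0, 315.0], 244), ([200.0, 312.0], 86), ([202.0, 323.0], 142), ([175.0, 334.0], 150)]
```

The tub has not moved and holds five packs. Both headsets hang still, the lever is off and the arm is clear, so I'll hand in.

```bash
python3 -c "
from bench import ctrl
print(ctrl.close_job())"
```

```text
the job is handed in; nothing more can be done
None
```

The job is handed in at about 59 s of the 210 s: in the last camera check the lever was fully off, all five packs stood in the tub, both headsets hung still on the rail, and the arm was clear; the hand-in call gave no verdict.

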